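# Stow the wheel spindle in its case and press the cover home

### The arm

A 6-joint arm with a two-finger parallel gripper is mounted at the origin on the work surface. World frame = base frame: x ahead of the robot, y to its left, z up, the work surface at z = 0. Lengths are in m, angles in rad, forces in N, time in s.
With the tool pointing down it reaches from about 0.35 to 0.775 m from the base axis. Payload 7.3 kg.
Tool frame: the origin (TCP) lies midway between the tips of the shut fingers; the grasp point (between the pads) lies 19 mm behind it (tcp_to_grasp is the distance from the TCP to the grasp point, in m); z points along the fingers, y is the line along which they close (so a half turn about z gives the same grasp; the last joint's range is limited). The gripper opens to 92 mm and grips with 3 to 60 N. Pads are 19 mm wide; open, the fingers measure 130 mm over their backs; the gripper's body (75 mm by 190 mm) begins 47 mm behind the grasp point.
Start: joints at [-1.265, 0.342, 1.524, -0, 1.275, -0.146], TCP at [0.229, -0.472, 0.191] pointing down, gripper open.
Joint ranges: [-2.53, 2.53], [-0.77, 2.02], [0.04, 2.7], [-1, 4.14], [0.28, 2.66], [-3.11, 3.11]. Speed limits (rad/s): [2.57, 2.57, 3.14, 3.14, 3.14, 3.14].

### API

Orientations are given as [roll, pitch, yaw] about the fixed x, y, z axes, in that order (R = Rz(yaw) Ry(pitch) Rx(roll)).
In Python, from cell import observe, read_camera, calibration, hand_in, tcp_to_grasp gives the robot as it stands.
- The arm moves only by the tool send_rows, never from a script. Its argument "targets" is a list of rows, each a list of 5 numbers: the opening, from 0 (shut) to 1 (fully open), then the shift along the world's x, y, z in m, then the turn about the world's z in rad. A call has 1 to 5 rows; each row shifts and turns the commanded pose from where the row before left it; what a row does not reach is not made up. A row lasts 1/10 s, in which the tool goes at most 50 mm and 8.59 degrees, less where a joint would pass 70% of its speed; a pose out of reach is approached as far as the arm can. A call is refused whole if a number of a shift passes 0.05 or a number of a turn 0.15, either way. A call with a gripper value outside its range is refused whole. The fingers move at their own pace and stop on an object; "grip_force" is the grip in N (left out, the last holds). Time passes only in rows, so rows that do not move let the fingers close. It gives the time, the measured TCP pose, the force, the opening and the grip force at its end, in the units of the state.
- observe(): the state, without advancing time (a new reading comes with each control period).
- read_camera(name): name is "scene" or "top"; returns (picture, depth): 400x640x3 uint8, red, green, blue; 400x640 float32, m along the optical axis (not along the pixel's ray), 0 where there is no reading.
- calibration(name): a dict with "intrinsics" (3x3 intrinsics, pixels), "world_to_cam" (4x4, takes a point from world to camera coordinates). Camera axes: x right, y up, looking along -z (the intrinsics and any distortion apply to the point x, -y, -z); pixel columns grow to the right and rows downward; lengths in m; the calibration is good to about 2 mm. A picture is of the moment at which its call begins. calibration takes no time and is no camera call.
- hand_in(): hands the job in; it is judged then, once.
The state is a dict: "time": time; "qpos": joint angles; "qvel": joint speeds; "joint_efforts": joint torques, N m; "tool_pos": TCP position; "tool_rot": TCP orientation; "contact_force": force on the tool from outside, world axes, zero at the start; "torque": the same for the moment, N m; "opening": finger opening in m; "grip_force": force on a finger pad.
Only numpy, scipy, OpenCV 4.12 (cv2) and the standard library are available. Lean on these libraries where they do the work, as an engineer would, in place of code of your own. Each camera call takes 0.05 s, during which the arm holds its last target. There are 200 camera calls.

### The job

Put the spare wheel spindle away: lay it in its wooden case so that it rests level in both notched rests, then take the case's loose cover board off the sloping wheel chock, set it into the mouth of the case and press it down past its spring catches until it sits level and flush with the rim all round. Lower both parts into place rather than dropping them, and leave everything else on the shelf where it is.

Things in the scene. Friction and masses are not known exactly. Their poses are not given: they have to be found in the camera images.
- case: wooden case, open on top, fixed: outside 224 (x) x 132 (y) x 62 high, walls 10, floor 8 thick; catch housings add 8 at each end. Origin: centre of its underside; x = long axis, z up. Mouth above the ledge 204 x 112, bevelled 3 wider a side over its top 6; below the ledge 194 x 98. Two rests stand across it at x = -50 and +50 (12 thick, 34 high), 88 of clear length between them.
- case_axis (a point): point on the middle of the spindle's axis when it is home: case centre, 26 above the case's underside. Each rest has a V notch at y = 0 (60 degrees included, 25 wide at its top 34 up, lowest point 12 up); a 14 mm shaft settled in both lies along the case's x at this height.
- case_ledge (a point): case centre at the height of the ledge, 44 above the case's underside, 18 below the rim. The ledge runs round the inside (5 wide at the ends, 7 at the sides). The cover is home when its underside lies on the ledge, its top then flush with the rim.
- case_catch (a point): tip of a sprung brass catch nose in the middle of the +x end wall, 53 above the case's underside, standing 4 out of the wall, bevelled 45 degrees above and below, 16 wide; its twin is in the other end wall. A cover set in the mouth stops on the two noses with its underside about 54 up (10 proud), perhaps one end lower; 10 to 16 N of push at its middle snaps it past both down to the ledge.
- cover: loose wooden cover board of the case, 201 (x) x 106 (y) x 18, 0.26 kg, its lowest 2 mm 1.5 smaller all round. Origin: centre of its underside; z out of its top. Either way round fits the case. It starts lying on the chock's slope, x axis up the slope (30 degrees), lower end on the shelf. Its bar pull: see cover_pull.
- cover_pull (a point): middle of the cover's wooden bar pull, 41 above the cover's underside, over its centre. The bar runs along the cover's x: 104 long, 14 wide (y), from 32 to 50 above the underside, on two posts 14 x 14 at x = -42 and +42; the cover's top face is 18 above the underside.
- spindle: loose steel motorcycle wheel spindle, shaft 14 thick, 176 long, with a hexagon nut 24 across flats and 14 long at each end (72 to 86 either side of the middle), 0.29 kg. Origin: on its axis at mid length; x = its axis. It starts lying level on the shelf on its nuts, axis 12 above the shelf. Either way round fits.
- chock: black rubber wheel chock, fixed to the shelf: wedge 175 long (x), 104 wide, 107 high at the back, its slope rising at 30 degrees towards +x. Origin: centre of its underside. The slope's plane meets the shelf at x = -97. A steel bail on its back stands out to x = 113, 75 high.
- pot: loose small aluminium pot with its screw-top lid on, diameter 86, 94 high; bystander, leave alone. Origin: centre of its underside.
- lever_a: loose grey plastic tyre lever, 130 x 20 x 11, lying along its x, often beside the spindle; bystander, leave alone. Origin: centre of its underside.
- lever_b: loose grey plastic tyre lever, the same, often beside the case; bystander, leave alone. Origin: centre of its underside.
- awl: loose awl lying along its x: wooden handle 82 long and 27 thick at the -x side, steel spike at the +x side, 165 overall, origin under mid length; bystander, leave alone. Origin: centre of its underside.
- cups: loose stacked pair of green plastic cups, diameter 78, 110 high; bystander, leave alone. Origin: centre of its underside.
- oil_bottle: loose white plastic oil bottle, diameter 56, 150 high; bystander, leave alone. Origin: centre of its underside.
- tin: loose flat aluminium tin, diameter 62, 45 high; bystander, leave alone. Origin: centre of its underside.
Things that resemble listed ones, but are neither listed nor needed, are in the scene too. What is shaped like the cover but black is not meant.

How it is judged:
By the outcome, as a careful person would: the job done as asked, in the order asked, and still so for the second after the job is handed in, with the robot touching nothing.
It also fails if it takes over 67 s, if anything falls off the work surface, if the arm or the gripper's body presses on something with over 40 N, if the wrist force passes 120 N, or if a joint passes its speed limit or range.

## Working session

There is one attempt and no reset: what is moved stays moved. The work goes in short steps, Python scripts to look and compute and a tool call to move; the robot and the scene stay as the last step left them, time stands still between calls to the robot, and variables do not carry over. Pictures are saved under pics/ and viewed, at most 12 in all, crops included, and the job is handed in when it is done.

Besides the shell and the picture viewer there is one more tool, called after "Request:" by a JSON object that holds its "api" and its "payload", one argument or row to a line. send_rows: Moves the arm, as the interface text tells. Its arguments: {"type":"object","properties":{"targets":{"type":"array","items":{"type":"array","items":{"type":"number"}}},"grip_force":{"type":"number"}},"required":["targets"]}

```bash
mkdir -p pics; cat > h.py <<'E'
import numpy as np,cv2
from cell import observe, read_camera, calibration, hand_in, tcp_to_grasp
def pts(name,depth):
    c=calibration(name);K=np.array(c["intrinsics"]);T=np.linalg.inv(np.array(c["world_to_cam"]))
    v,u=np.mgrid[:depth.shape[0],:depth.shape[1]]
    x=(u-K[0,2])/K[0,0]*depth;y=(v-K[1,2])/K[1,1]*depth
    P=np.stack([x,-y,-depth],-1)
    return P@T[:3,:3].T+T[:3,3]
def snap(name):
    p,d=read_camera(name);np.savez(f"{name}.npz",p=p,d=d,P=pts(name,d));return p,d
E
python3 - <<'E'
from h import *
for n in("scene","top"):
    p,d=snap(n);cv2.imwrite(f"pics/{n}0.png",p[:,:,::-1]);c=calibration(n);print(n,c, (d>0).mean())
    T=np.linalg.inv(np.array(c["world_to_cam"]));print(T[:3,3])
print(observe(),tcp_to_grasp)
E
```

```text
scene {'intrinsics': array([[494.58772619,   0.        , 323.42129141],
       [  0.        , 494.58772619, 204.40350127],
       [  0.        ,   0.        ,   1.        ]]), 'world_to_cam': array([[-0.13057421,  0.99142913,  0.00431941,  0.04064512],
       [-0.58018501, -0.07994349,  0.81055191,  0.22587277],
       [ 0.80395008,  0.10333111,  0.58565087, -1.89474912],
       [ 0.        ,  0.        ,  0.        ,  1.        ]])} 0.9841640625
[1.65963891 0.17354684 0.92640431]
top {'intrinsics': array([[448.53459019,   0.        , 321.450723  ],
       [  0.        , 448.53459019, 199.54198599],
       [  0.        ,   0.        ,   1.        ]]), 'world_to_cam': array([[-0.01761428, -0.99981636, -0.00754865,  0.04874976],
       [ 0.99921954, -0.01786974,  0.03522771, -0.47324664],
       [-0.03535613, -0.00692225,  0.9993508 , -1.14196735],
       [ 0.        ,  0.        ,  0.        ,  1.        ]])} 0.996078125
[0.43336044 0.03237903 1.15826537]
{'time': 0.1, 'qpos': array([-1.26502531e+00,  3.42656409e-01,  1.52491902e+00,  9.39252373e-06,
        1.27538616e+00, -1.45967573e-01]), 'qvel': array([ 0.00031869, -0.00111043, -0.00118918, -0.00148307, -0.00027492,
        0.00031107]), 'joint_efforts': array([ 1.42782916e-03, -4.32006097e+01, -2.44694316e+01,  7.19179655e-02,
        5.26248990e-02, -6.75071715e-05]), 'tool_pos': array([ 0.22909329, -0.47192755,  0.19061361]), 'tool_rot': array([-3.14023958e+00, -2.07997402e-04,  4.51735708e-01]), 'contact_force': array([-0.30507315,  0.66328767,  0.8008855 ]), 'torque': array([-0.04002694,  0.02484399,  0.01748414]), 'grip_force': 0.0, 'opening': 0.09192537216996707} 0.0188
```

View pics/scene0.png

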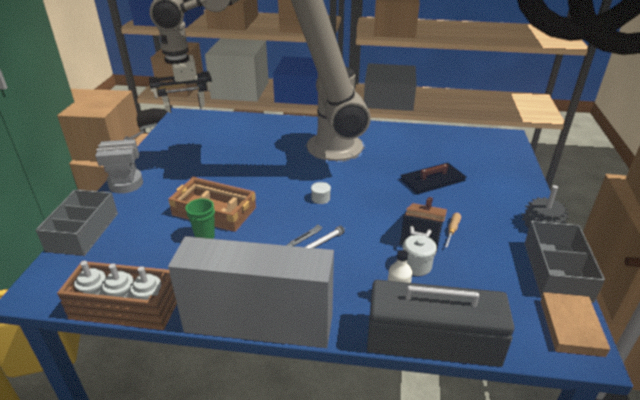

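View pics/top0.png

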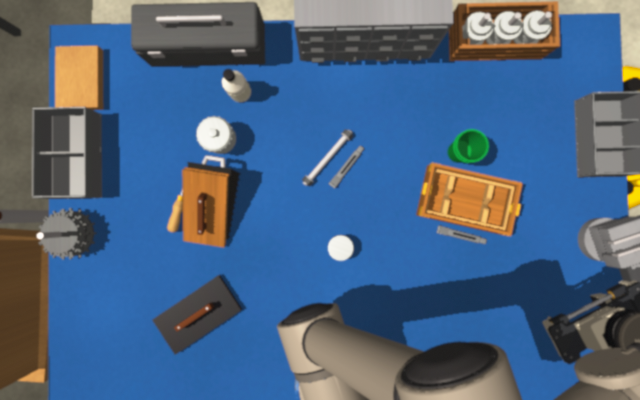

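The wooden board on the chock (top 205,205) is the cover: it is wood, sloping and has a bar pull. The black board (198,314) and the plain block (78,76) are not. The spindle is at (330,158) with lever_a at (347,167), the case at (470,200), lever_b at (462,236) and the cups at (470,147).

```bash
python3 - <<'E'
from h import *
Z=np.load("top.npz");p,d,P=Z["p"],Z["d"],Z["P"]
S=np.load("scene.npz");PS=S["P"];ps=S["p"]
# table check
hsv=cv2.cvtColor(p,cv2.COLOR_RGB2HSV)
blue=(hsv[...,0]>100)&(hsv[...,0]<125)&(hsv[...,1]>150)
print("table z top",np.median(P[blue][:,2]))
hs=cv2.cvtColor(ps,cv2.COLOR_RGB2HSV);b2=(hs[...,0]>100)&(hs[...,0]<125)&(hs[...,1]>150)
b2[:130]=0;print("table z scene",np.median(PS[b2][:,2]))
def rect(P,m,name):
    q=P[m][:,:2].astype(np.float32);r=cv2.minAreaRect(q*1000);print(name,m.sum(),"rect",np.round(r[0],1),np.round(r[1],1),round(r[2],1),"z pct",np.round(np.percentile(P[m][:,2]*1000,[5,25,50,75,95]),1))
def box(shape,x0,x1,y0,y1):
    m=np.zeros(shape[:2],bool);m[y0:y1,x0:x1]=1;return m
nb=~blue
m=nb&box(p.shape,295,360,122,192)
n,l,s,c=cv2.connectedComponentsWithStats(m.astype(np.uint8))
for i in range(1,n):
    if s[i,4]>40: rect(P,l==i,f"sp/lever {c[i]} {p[l==i].mean(0)}")
for nm,PP,bx,pp in(("top",P,box(p.shape,410,530,155,245),p),("scene",PS,box(ps.shape,160,262,170,235),ps)):
    hh=cv2.cvtColor(pp,cv2.COLOR_RGB2HSV);w=(hh[...,0]<25)&(hh[...,1]>60)&bx
    rect(PP,w&(PP[...,2]>.055)&(PP[...,2]<.07),"case rim "+nm)
    rect(PP,w&(PP[...,2]>.030)&(PP[...,2]<.038),"rests "+nm)
for nm,PP,bx,pp in(("top",P,box(p.shape,170,240,150,255),p),("scene",PS,box(ps.shape,395,450,195,250),ps)):
    hh=cv2.cvtColor(pp,cv2.COLOR_RGB2HSV);w=(hh[...,0]<25)&(hh[...,1]>60)&bx&(PP[...,2]>.004)
    rect(PP,w,"cover all "+nm)
    A=PP[w]
    # plane fit RANSAC-ish
    best=0;rng=np.random.default_rng(0)
    for _ in range(300):
        a=A[rng.choice(len(A),3,False)];nn=np.cross(a[1]-a[0],a[2]-a[0]);L=np.linalg.norm(nn)
        if L<1e-6: continue
        nn/=L; inl=abs((A-a[0])@nn)<.003
        if inl.sum()>best: best=inl.sum();I=inl
    c0=A[I].mean(0);nn=np.linalg.svd(A[I]-c0)[2][2];nn*=np.sign(nn[2]);h=(A-c0)@nn
    print("plane n",nn,"tilt",np.degrees(np.arccos(nn[2])),"heading",np.degrees(np.arctan2(-nn[1],-nn[0])),"pt",c0,best,len(A))
    B=A[(h>.025)&(h<.04)]; print("pull top mean",B.mean(0),len(B),"h",np.median(h[(h>.025)&(h<.04)]),"rect",cv2.minAreaRect((B[:,:2]*1000).astype(np.float32)))
out=cv2.resize(p[120:250,150:540],None,fx=2,fy=2,interpolation=cv2.INTER_CUBIC);cv2.imwrite("pics/crop1.png",out[:,:,::-1])
E
```

```text
table z top -0.0003118515221484097
table z scene -0.0016512029040016696
sp/lever [327.20344288 157.15023474] [144.67762128 147.79186228 157.97496088] 639 rect [557.8  33.1] [ 87.9 232.9] 69.7 z pct [-2.2  1.8 16.1 19.3 24.6]
sp/lever [344.46793349 168.35154394] [115.15914489 122.14251781 133.60807601] 421 rect [529.1  -4.6] [ 36.5 202. ] 58.6 z pct [-2.3  5.1  8.2 10.3 13.2]
case rim top 1284 rect [ 467.5 -325.5] [240.3 133. ] 76.2 z pct [56.4 59.1 60.8 62.4 64.5]
rests top 390 rect [ 465.6 -318.2] [212.4 124.9] 75.8 z pct [30.5 32.4 33.8 35.4 37.4]
case rim scene 515 rect [ 470.3 -325.1] [243.9 142.2] 74.3 z pct [55.5 57.7 59.6 61.3 63.3]
rests scene 260 rect [ 472.  -323.4] [226.3 133.9] 76.4 z pct [30.4 31.8 33.6 35.7 37.5]
cover all top 3746 rect [440.4 229. ] [389.5 186. ] 79.8 z pct [ 18.8  37.7  71.7  97.6 112.2]
plane n [-0.49204445  0.0901903   0.86588565] tilt 30.01601024911154 heading -10.386847163650588 pt [0.45792994 0.32581156 0.06817056] 2496 3746
pull top mean [0.43939375 0.32931201 0.0934724 ] 258 h 0.03160854278847308 rect ((438.523681640625, 329.8760681152344), (15.3131742477417, 92.7259750366211), 79.96508026123047)
cover all scene 487 rect [1014.3  234.6] [ 124.2 1291.2] 79.4 z pct [ 32.9  84.  100.3 105.6 113.3]
plane n [-0.48386879  0.08997811  0.87050269] tilt 29.48289205747012 heading -10.534149221993568 pt [0.48641262 0.32434302 0.08197604] 253 487
pull top mean [0.47491844 0.32592747 0.11008287] 13 h 0.030882415957941303 rect ((462.5581359863281, 328.7218017578125), (8.419639587402344, 50.61114501953125), 76.52338409423828)
```

View pics/crop1.png

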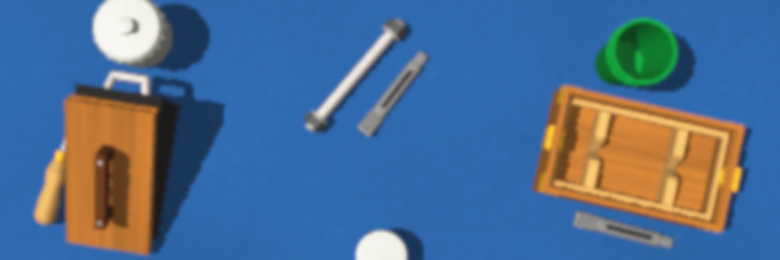

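The crop confirms three things. The brown board with its bar pull lies on the black chock, crop (105,170). The spindle with two hex nuts is at (355,75), beside grey lever_a. The case has brass catches at (548,135) and (733,180). The cups stand close to the case, so I'm measuring these more precisely.

```bash
cat >> h.py <<'E'
def cast(name,uv,z):
    c=calibration(name);K=np.array(c["intrinsics"]);T=np.linalg.inv(np.array(c["world_to_cam"]))
    uv=np.asarray(uv,float);r=np.stack([(uv[:,0]-K[0,2])/K[0,0],-(uv[:,1]-K[1,2])/K[1,1],-np.ones(len(uv))],-1)@T[:3,:3].T
    return (T[:3,3]+r*((z-T[2,3])/r[:,2])[:,None])[:,:2]*1000
def uvof(m): v,u=np.nonzero(m);return np.stack([u,v],-1)
def box(x0,x1,y0,y1):
    m=np.zeros((400,640),bool);m[y0:y1,x0:x1]=1;return m
def rr(q):
    r=cv2.minAreaRect(q.astype(np.float32));return np.round(r[0],1),np.round(r[1],1),round(r[2],1)
def load(n):
    Z=np.load(f"{n}.npz");return Z["p"],cv2.cvtColor(Z["p"],cv2.COLOR_RGB2HSV).astype(int),Z["P"]
E
python3 - <<'E'
from h import *
B={"top":dict(sp=(298,358,124,190),cs=(412,530,155,245),cup=(440,500,120,170)),"scene":dict(sp=(285,350,220,255),cs=(165,262,172,235),cup=(180,222,195,245))}
for n in B:
    p,h,P=load(n);b=B[n]
    m=(h[...,1]<110)&(h[...,2]>75)&box(*b["sp"])
    k,l,s,c=cv2.connectedComponentsWithStats(m.astype(np.uint8))
    for i in range(1,k):
        if s[i,4]>30:
            q=cast(n,uvof(l==i),.012 if 1 else 0);mu=q.mean(0);w,V=np.linalg.eigh(np.cov(q.T));a=V[:,1];t=(q-mu)@a
            mid=mu+a*(t.max()+t.min())/2
            print(n,"bar",np.round(c[i]),s[i,4],"mean",mu.round(1),"mid",mid.round(1),"len",round(np.ptp(t),1),"hd",round(np.degrees(np.arctan2(a[1],a[0])),1),"z",np.median(P[l==i][:,2]))
    w=(h[...,0]<30)&(h[...,1]>60)&box(*b["cs"])
    m=w&(P[...,2]>.056)&(P[...,2]<.07)
    print(n,"rim",rr(cast(n,uvof(m),.062)))
    br=(h[...,0]>=19)&(h[...,0]<30)&(h[...,1]>150)&(h[...,2]>170)&box(*b["cs"])
    k,l,s,c=cv2.connectedComponentsWithStats(br.astype(np.uint8))
    for i in range(1,k):
        if s[i,4]>5: print("  brass",c[i].round(1),s[i,4],cast(n,[c[i]],.053).round(1),"z",np.median(P[l==i][:,2]).round(3))
    g=(h[...,0]>45)&(h[...,0]<85)&(h[...,1]>100)&box(*b["cup"])
    q=P[g]; q=q[(q[:,2]>.09)&(q[:,2]<.125)];print(n,"cup rim circ",cv2.minEnclosingCircle((q[:,:2]*1000).astype(np.float32)),"z95",np.percentile(P[g][:,2],95),rr(q[:,:2]*1000))
    nb=~((h[...,0]>100)&(h[...,0]<125)&(h[...,1]>150))
    if n=="top":
        m=nb&box(430,495,222,250);q=P[m];q=q[q[:,2]>.004];print("lever_b",rr(q[:,:2]*1000))
        m=nb&box(322,360,230,265);q=P[m];q=q[q[:,2]>.02];print("tin",rr(q[:,:2]*1000))
E
```

```text
top bar [327. 157.] 544 mean [582.8  23.7] mid [582.1  24.3] len 184.0 hd 138.4 z 0.017038637747643248
top bar [344. 169.] 341 mean [550.4 -18.3] mid [554.4 -21.5] len 118.2 hd 142.1 z 0.008768739230391898
top rim (array([ 467.4, -324.5]), array([240.3, 133.1]), 76.1)
  brass [424.3 188.6] 41 [[ 494.9 -213.7]] z 0.061
  brass [510.1 207.7] 31 [[ 444.  -422.9]] z 0.053
  brass [517.5 209. ] 31 [[ 440.6 -441.1]] z 0.061
top cup rim circ ((592.005859375, -314.6405029296875), 40.043968200683594) z95 0.11081302222089062 (array([ 591.8, -314.3]), array([76.4, 77.3]), 13.7)
lever_b (array([ 393.8, -182.2]), array([432.9,  54.7]), 86.7)
tin (array([353. ,  -5.1]), array([59.9, 59.5]), 44.0)
scene bar [313. 242.] 900 mean [590.7   6.3] mid [583.4  13.9] len 204.9 hd 133.8 z 0.016411355418742557
scene rim (array([ 474.5, -322.8]), array([242.3, 136.9]), 76.0)
scene cup rim circ ((594.9970092773438, -316.19366455078125), 42.0809326171875) z95 0.10853069075921815 (array([ 594. , -314.3]), array([82.7, 74.5]), 33.8)
```

```bash
python3 - <<'E'
from h import *
p,h,P=load("scene")
for th in (100,130,150):
    m=(h[...,1]<110)&(h[...,2]>th)&box(285,350,220,255)
    k,l,s,c=cv2.connectedComponentsWithStats(m.astype(np.uint8),connectivity=4)
    for i in range(1,k):
        if s[i,4]>30:
            q=cast("scene",uvof(l==i),.015);mu=q.mean(0);w,V=np.linalg.eigh(np.cov(q.T));a=V[:,1];t=(q-mu)@a
            print(th,c[i].round(),s[i,4],(mu+a*(t.max()+t.min())/2).round(1),np.ptp(t).round(1),np.degrees(np.arctan2(a[1],a[0])).round(1))
p,h,P=load("top")
m=(h[...,1]<110)&(h[...,2]>75)&box(298,358,124,190)
k,l,s,c=cv2.connectedComponentsWithStats(m.astype(np.uint8))
for i in range(1,k):
  if s[i,4]>30:
    q=cast("top",uvof(l==i),.017);a=np.array([np.cos(np.radians(138.4)),np.sin(np.radians(138.4))]);nrm=np.array([-a[1],a[0]])
    d=(q-[581.8,24])@nrm;t=(q-[581.8,24])@a;print(c[i].round(),"perp range",d.min().round(1),d.max().round(1),"mid shaft perp mean",d[abs(t+30)<15].mean().round(2),d[abs(t-30)<15].mean().round(2),"t",t.min().round(1),t.max().round(1))
E
```

```text
100 [313. 243.] 853 [587.9  15.5] 204.3 134.7
130 [308. 234.] 90 [567.2 -16.1] 100.1 144.9
130 [312. 246.] 604 [603.8  18. ] 189.2 126.1
150 [312. 247.] 545 [607.1  15.9] 181.8 126.5
[327. 157.] perp range -13.3 14.2 mid shaft perp mean 0.28 0.41 t -91.1 92.1
[344. 169.] perp range 41.2 65.8 mid shaft perp mean 51.83 55.06 t -67.5 49.6
```

```bash
python3 - <<'E'
from h import *
p,h,P=load("scene")
m=(h[...,1]<110)&(h[...,2]>130)&box(285,350,220,255)&(P[...,2]<.035)&(P[...,0]<.68)&(P[...,0]>.48)
q=P[m]*1000
a=np.array([np.cos(np.radians(138.4)),np.sin(np.radians(138.4))]);n=np.array([-a[1],a[0]])
d=(q[:,:2]-[581.8,24])@n;t=(q[:,:2]-[581.8,24])@a
s=abs(d)<25
print(s.sum(),"perp",d[s].mean(),"t",t[s].min(),t[s].max(),"top z pct",np.percentile(q[s][:,2],[50,80,95]))
for lo in(-80,-40,0,40): k=s&(t>lo)&(t<lo+40);print(lo,d[k].mean().round(1),k.sum())
E
```

```text
221 perp -0.40780419854793437 t -54.86774908670626 101.89842756321524 top z pct [15.04504689 17.88322702 20.55537819]
-80 1.2 12
-40 -0.4 78
0 -0.9 68
40 -0.2 61
```

Request:
{"api": "send_rows", "payload": {
  "targets": [
    [0.3,0.027,0.034,0,0.14],
    [0.3,0.027,0.034,0,0.14],
    [0.3,0.027,0.034,0,0.14],
    [0.3,0.027,0.034,0,0.14],
    [0.3,0.027,0.034,0,0.14]
  ],
  "grip_force": 50
}}

```text
time: 0.6
tool_pos: [0.3649, -0.3007, 0.191]
tool_rot: [-3.141, -0.0, 1.157]
contact_force: [0.6, -0.9, 0.8]
opening: 0.0563
grip_force: 0.0
```

Request:
{"api": "send_rows", "payload": {
  "targets": [
    [0.3,0.027,0.034,0,0.14],
    [0.3,0.027,0.034,0,0.14],
    [0.3,0.027,0.034,0,0.14],
    [0.3,0.027,0.034,0,0.14],
    [0.3,0.027,0.034,0,0.14]
  ]
}}

```text
time: 1.1
tool_pos: [0.4999, -0.1306, 0.191]
tool_rot: [-3.141, -0.0, 1.858]
contact_force: [0.2, -1.2, -0.2]
opening: 0.0278
grip_force: 0.0
```

Request:
{"api": "send_rows", "payload": {
  "targets": [
    [0.3,0.027,0.034,0,0.14],
    [0.3,0.027,0.034,-0.02,0.14],
    [0.3,0.027,0.034,-0.03,0.14],
    [0.3,0.024,0.034,-0.04,0.14],
    [0.3,0,0,0,0]
  ]
}}

```text
time: 1.6
tool_pos: [0.5979, 0.0015, 0.102]
tool_rot: [-3.137, -0.009, 2.419]
contact_force: [-0.2, 0.2, -0.1]
opening: 0.0275
grip_force: 0.0
```

Request:
{"api": "send_rows", "payload": {
  "targets": [
    [0.3,0,0,0,0],
    [0.3,0,0,0,0]
  ]
}}

```text
time: 1.8
tool_pos: [0.5998, -0.0035, 0.1091]
tool_rot: [3.141, 0.001, 2.41]
contact_force: [0.3, -0.5, 0.0]
opening: 0.0275
grip_force: 0.0
```

```bash
python3 - <<'E'
from h import *
o=observe();print(o["tool_pos"],o["tool_rot"],o["qpos"].round(3))
E
```

```text
[ 0.59980971 -0.00349212  0.10907796] [3.14107310e+00 1.25464924e-03 2.41019887e+00] [-0.133  0.548  1.427 -0.     1.165 -0.973]
```

Request:
{"api": "send_rows", "payload": {
  "targets": [
    [0.3,0.004,0.0075,-0.03,0.005],
    [0.3,0,0,-0.03,0],
    [0.3,0,0,-0.02,0],
    [0.3,0,0,0,0]
  ]
}}

```text
time: 2.2
tool_pos: [0.602, 0.0037, 0.027]
tool_rot: [-3.14, -0.003, 2.414]
contact_force: [-0.2, -0.3, 0.3]
opening: 0.0277
grip_force: 0.0
```

```bash
python3 - <<'E'
from h import *
o=observe();print(o["tool_pos"],o["tool_rot"],o["contact_force"])
p,d=snap("scene");cv2.imwrite("pics/s1.png",cv2.resize(p[180:270,230:400],None,fx=4,fy=4,interpolation=cv2.INTER_CUBIC)[:,:,::-1])
E
```

```text
[0.60201116 0.00368116 0.02704961] [-3.13975817e+00 -2.50250748e-03  2.41436613e+00] [-0.18598587 -0.34288733  0.25120399]
```

View pics/s1.png

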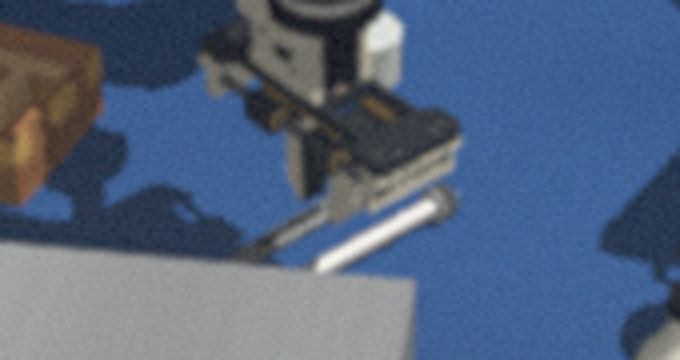

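The crop shows the finger (345,205) near the spindle's near side, with lever_a behind it. I'm checking this by projecting the tip.

```bash
cat >> h.py <<'E'
def proj(n,X):
    c=calibration(n);K=np.array(c["intrinsics"]);q=np.array(c["world_to_cam"])@np.r_[X,1];return K[0,2]+K[0,0]*q[0]/-q[2],K[1,2]-K[1,1]*q[1]/-q[2]
E
python3 - <<'E'
from h import *
n=np.array([-.664,-.748,0]);
cr=lambda X:tuple(round(float(v),0) for v in((proj("scene",X)[0]-230)*4,(proj("scene",X)[1]-180)*4))
t=np.array([.602,.0037,.027]);print("tip",cr(t),"fingers inner/outer +",cr(t+n*.014),cr(t+n*.033),"-",cr(t-n*.014),cr(t-n*.033))
c=np.array([.5818,.024,.012]);a=np.array([-.748,.664,0])
print("spindle c",cr(c),cr(c+a*.08),cr(c-a*.08),"axis under tip",cr(c-a*.03))
E
```

```text
tip (325.0, 242.0) fingers inner/outer + (313.0, 232.0) (296.0, 219.0) - (338.0, 252.0) (356.0, 265.0)
spindle c (358.0, 243.0) (440.0, 197.0) (270.0, 291.0) axis under tip (325.0, 260.0)
```

```bash
python3 - <<'E'
from h import *
p,h,P=load("scene")
for nm,b in(("finger R",(312,324,222,240)),("finger L",(302,314,215,232))):
    for v in range(b[2],b[3],2):
        print(nm,v,[tuple((P[v,u]*1000).round().astype(int)) for u in range(b[0],b[1],3)])
o=observe();print(o["tool_pos"],o["time"])
E
```

```text
finger R 222 [(np.int64(658), np.int64(15), np.int64(138)), (np.int64(661), np.int64(23), np.int64(141)), (np.int64(665), np.int64(32), np.int64(145)), (np.int64(684), np.int64(42), np.int64(160))]
finger R 224 [(np.int64(618), np.int64(9), np.int64(99)), (np.int64(627), np.int64(18), np.int64(107)), (np.int64(671), np.int64(33), np.int64(143)), (np.int64(685), np.int64(42), np.int64(155))]
finger R 226 [(np.int64(616), np.int64(8), np.int64(91)), (np.int64(630), np.int64(19), np.int64(103)), (np.int64(630), np.int64(27), np.int64(103)), (np.int64(684), np.int64(42), np.int64(148))]
finger R 228 [(np.int64(509), np.int64(-9), np.int64(-3)), (np.int64(628), np.int64(18), np.int64(94)), (np.int64(630), np.int64(27), np.int64(96)), (np.int64(685), np.int64(42), np.int64(142))]
finger R 230 [(np.int64(533), np.int64(-5), np.int64(9)), (np.int64(633), np.int64(19), np.int64(91)), (np.int64(625), np.int64(26), np.int64(86)), (np.int64(685), np.int64(42), np.int64(136))]
finger R 232 [(np.int64(1660), np.int64(174), np.int64(926)), (np.int64(630), np.int64(19), np.int64(82)), (np.int64(623)
[... 1759 characters left out ...]
4), np.int64(-6), np.int64(75)), (np.int64(493), np.int64(-14), np.int64(-4))]
finger L 227 [(np.int64(514), np.int64(-38), np.int64(2)), (np.int64(600), np.int64(-14), np.int64(72)), (np.int64(595), np.int64(-6), np.int64(69)), (np.int64(588), np.int64(1), np.int64(64))]
finger L 229 [(np.int64(523), np.int64(-37), np.int64(1)), (np.int64(601), np.int64(-14), np.int64(66)), (np.int64(594), np.int64(-7), np.int64(61)), (np.int64(520), np.int64(-10), np.int64(2))]
finger L 231 [(np.int64(530), np.int64(-35), np.int64(0)), (np.int64(530), np.int64(-27), np.int64(0)), (np.int64(539), np.int64(-16), np.int64(9)), (np.int64(532), np.int64(-8), np.int64(4))]
[0.60331728 0.00367407 0.02877015] 2.25
```

```bash
python3 - <<'E'
from h import *
p,d=snap("scene");P=pts("scene",d)
for v in range(228,250,2): print(v,[tuple(int(x) for x in (P[v,u]*1000).round()) for u in range(300,325,4)])
print(observe()["tool_pos"])
cv2.imwrite("pics/s2.png",cv2.resize(p[180:270,230:400],None,fx=4,fy=4,interpolation=cv2.INTER_CUBIC)[:,:,::-1])
E
```

```text
228 [(519, -43, 2), (600, -17, 68), (595, -6, 66), (621, 9, 87), (633, 22, 98), (623, 31, 92), (680, 49, 139)]
230 [(525, -42, -1), (525, -30, 0), (526, -18, 2), (620, 9, 80), (633, 22, 92), (620, 31, 82), (683, 50, 135)]
232 [(539, -40, 2), (533, -29, -1), (544, -15, 10), (624, 9, 76), (632, 22, 84), (522, 17, -5), (529, 30, 2)]
234 [(544, -39, -1), (552, -26, 7), (553, -14, 9), (548, -3, 6), (631, 21, 76), (532, 19, -4), (535, 31, -1)]
236 [(566, -35, 9), (565, -24, 10), (557, -13, 5), (546, -3, -3), (549, 9, 1), (543, 20, -3), (565, 35, 17)]
238 [(569, -35, 5), (569, -23, 6), (559, -13, -1), (557, -1, -2), (557, 10, 0), (556, 22, 1), (576, 36, 19)]
240 [(579, -33, 6), (563, -24, -6), (568, -11, -1), (568, 0, 0), (561, 11, -4), (589, 27, 20), (581, 37, 15)]
242 [(578, -33, -3), (576, -22, -3), (580, -10, 2), (574, 1, -2), (593, 16, 15), (591, 27, 15), (573, 36, 1)]
244 [(589, -31, 0), (589, -20, 0), (586, -9, -1), (601, 5, 14), (601, 17, 15), (582, 26, 0), (579, 37, -2)]
246 [(596, -30, -3), (595, -19, -2), (618, -3, 20), (616, 8, 19), (590, 15, -3), (585, 26, -5), (585, 38, -4)]
248 [(844, 17, 208), (845, 26, 210), (843, 35, 210), (842, 44, 210), (595, 16, -5), (596, 28, -4), (595, 39, -3)]
[0.60431951 0.00374087 0.02985383]
```

View pics/s2.png

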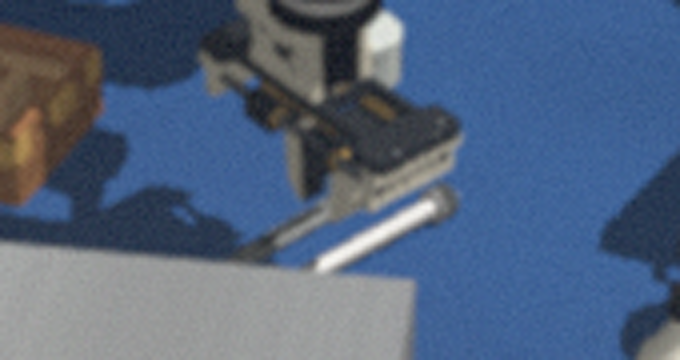

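```bash
python3 - <<'E'
from h import *
print(proj("scene",[.229,-.472,.191]),proj("scene",[.229,-.472,.257]),proj("top",[.229,-.472,.191]))
a=cv2.imread("pics/scene0.png")
cv2.imwrite("pics/c3.png",cv2.resize(a[20:150,130:240],None,fx=4.5,fy=4.5,interpolation=cv2.INTER_CUBIC))
E
```

```text
(np.float64(186.41674486011817), np.float64(118.68021361235515)) (np.float64(183.2129294238833), np.float64(100.17561424211286)) (np.float64(563.185726000587), np.float64(307.1158778714537))
```

View pics/c3.png

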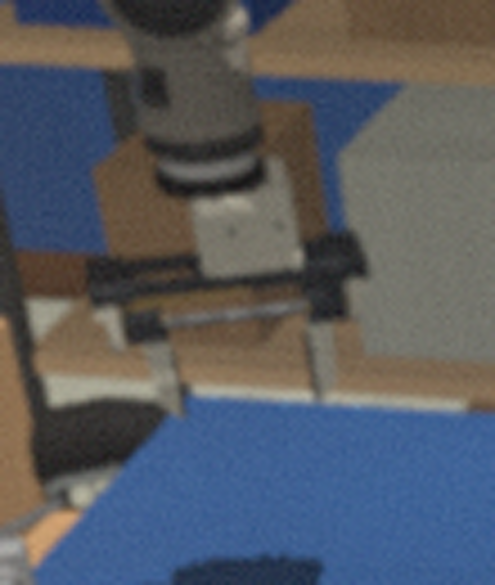

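The crop shows fingertips at pixels (169,112) and (201,108), about 9 px above the projected TCP. The real tips may therefore stand about 30 mm higher than reported. I'll descend with care and check by force and image.

Request:
{"api": "send_rows", "payload": {
  "targets": [
    [0.3,0,0,-0.012,0],
    [0.3,0,0,-0.012,0],
    [0.3,0,0,0,0],
    [0.3,0,0,0,0]
  ]
}}

```text
time: 2.7
tool_pos: [0.6034, 0.0049, 0.0039]
tool_rot: [-3.141, -0.001, 2.417]
contact_force: [1.1, -0.8, 0.2]
opening: 0.0278
grip_force: 0.0
```

```bash
python3 - <<'E'
from h import *
p,d=snap("scene");P=pts("scene",d)
for v in range(228,250,2): print(v,[tuple(int(x) for x in (P[v,u]*1000).round()) for u in range(300,325,4)])
o=observe();print(o["tool_pos"],o["contact_force"])
E
```

```text
228 [(514, -44, -2), (597, -17, 66), (650, 3, 110), (662, 16, 121), (661, 26, 121), (683, 40, 140), (691, 51, 148)]
230 [(530, -41, 3), (598, -17, 59), (596, -6, 59), (663, 16, 115), (662, 26, 116), (671, 38, 124), (692, 51, 142)]
232 [(538, -40, 1), (596, -18, 51), (594, -7, 51), (537, -4, 5), (635, 22, 86), (673, 38, 119), (697, 52, 139)]
234 [(543, -39, -2), (597, -18, 44), (598, -6, 46), (545, -3, 4), (630, 21, 75), (623, 31, 71), (690, 51, 127)]
236 [(568, -35, 11), (567, -23, 11), (597, -6, 38), (550, -2, 0), (634, 22, 72), (621, 31, 62), (686, 50, 118)]
238 [(572, -34, 7), (569, -23, 6), (560, -13, 0), (556, -1, -2), (633, 22, 64), (622, 31, 55), (684, 50, 109)]
240 [(587, -32, 12), (568, -23, -2), (570, -11, 0), (569, 0, 1), (636, 22, 59), (584, 26, 17), (581, 37, 15)]
242 [(578, -33, -3), (576, -22, -3), (580, -10, 2), (576, 2, 0), (594, 16, 16), (588, 27, 12), (570, 36, -2)]
244 [(590, -31, 0), (585, -20, -3), (584, -9, -3), (602, 6, 14), (600, 17, 14), (581, 26, -1), (577, 37, -3)]
246 [(596, -30, -2), (594, -19, -3), (614, -4, 16), (612, 7, 16), (592, 16, 0), (592, 27, 1), (585, 38, -4)]
248 [(846, 17, 210), (847, 27, 212), (841, 35, 208), (841, 43, 208), (602, 17, 1), (599, 28, -1), (599, 40, 1)]
[0.60368027 0.00485373 0.00420389] [ 0.53547345 -0.57430645 -0.75522917]
```

Request:
{"api": "send_rows", "payload": {
  "targets": [
    [0.0,0,0,0,0],
    [0.0,0,0,0,0],
    [0.0,0,0,0,0],
    [0.0,0,0,0,0]
  ],
  "grip_force": 20
}}

```text
time: 3.15
tool_pos: [0.6037, 0.0048, 0.0043]
tool_rot: [3.141, 0.0, 2.417]
contact_force: [0.5, -0.1, -0.3]
opening: 0.0015
grip_force: 0.0
```

```bash
python3 - <<'E'
from h import *
p,d=snap("scene");P=pts("scene",d)
for v in range(220,250,1): print(v,[tuple(int(x) for x in (P[v,u]*1000).round()) for u in range(302,328,3)])
o=observe();print(o["qpos"],o["opening"])
cv2.imwrite("pics/s4.png",cv2.resize(p[190:255,270:370],None,fx=7,fy=7,interpolation=cv2.INTER_CUBIC)[:,:,::-1])
E
```

```text
220 [(628, -17, 118), (640, -6, 128), (641, 2, 129), (639, 10, 129), (646, 19, 135), (660, 29, 147), (660, 36, 148), (614, 38, 113), (654, 51, 145)]
221 [(625, -17, 112), (647, -5, 130), (641, 2, 126), (641, 10, 127), (642, 18, 129), (653, 28, 139), (661, 37, 145), (666, 45, 150), (661, 52, 147)]
222 [(626, -17, 110), (640, -6, 122), (648, 3, 128), (649, 11, 130), (643, 18, 127), (659, 28, 140), (667, 37, 147), (669, 45, 149), (667, 53, 148)]
223 [(489, -42, -2), (644, -6, 121), (649, 3, 126), (647, 11, 125), (642, 18, 122), (654, 28, 133), (671, 38, 146), (668, 45, 145), (670, 53, 147)]
224 [(497, -41, 0), (640, -7, 114), (649, 3, 123), (647, 11, 122), (637, 17, 115), (628, 24, 108), (679, 39, 150), (673, 46, 146), (672, 54, 146)]
225 [(500, -40, -1), (643, -6, 114), (651, 3, 121), (647, 11, 118), (648, 19, 120), (631, 24, 107), (684, 40, 151), (678, 47, 146), (680, 54, 149)]
226 [(505, -40, -2), (602, -13, 77), (648, 3, 115), (645, 10, 113), (651, 19, 119), (631, 24, 104), (683, 40, 147), (685, 48, 149), (685, 55, 149)]
227 [(514, -38, 2), (603, -13, 74), (646, 2, 110), (647, 11, 1
[... 2625 characters left out ...]
2, 43, -2)]
246 [(599, -24, 1), (594, -16, -2), (620, -3, 21), (612, 4, 15), (607, 12, 12), (589, 18, -2), (588, 27, -2), (587, 35, -3), (586, 44, -2)]
247 [(841, 21, 209), (619, -12, 16), (619, -3, 17), (616, 5, 15), (595, 10, -3), (597, 19, 0), (595, 28, 0), (596, 36, 2), (588, 44, -4)]
248 [(845, 22, 210), (841, 28, 207), (842, 35, 209), (841, 41, 209), (841, 48, 209), (598, 19, -3), (600, 28, 1), (598, 37, 0), (598, 45, 1)]
249 [(845, 22, 207), (846, 29, 209), (847, 36, 210), (846, 42, 210), (842, 48, 207), (844, 55, 210), (842, 61, 209), (843, 68, 210), (599, 45, -2)]
[-1.18902562e-01  6.78131603e-01  1.51558625e+00  8.04621756e-05
  9.47609828e-01 -9.64976060e-01] 0.0008695967799033257
```

View pics/s4.png

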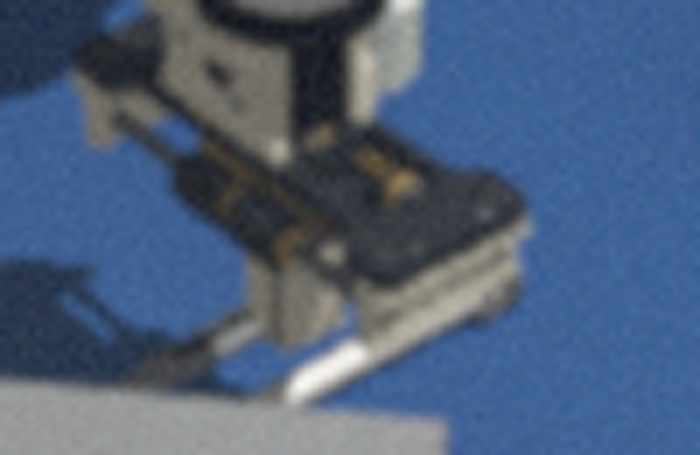

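The crop shows the shut fingers (285,300) floating well above the shaft. Their tip is at z≈0.040 while the state reports 0.004, with xy in agreement. The reported z is therefore about 36 mm low, so I'll lower by touch.

Request:
{"api": "send_rows", "payload": {
  "targets": [
    [0.3,0,0,0,0],
    [0.3,0,0,0,0],
    [0.3,0,0,-0.01,0],
    [0.3,0,0,-0.01,0],
    [0.3,0,0,-0.005,0]
  ]
}}

```text
time: 3.7
tool_pos: [0.6026, 0.0049, -0.0226]
tool_rot: [-3.14, -0.002, 2.417]
contact_force: [-0.3, -0.5, -0.9]
opening: 0.0269
grip_force: 0.0
```

Request:
{"api": "send_rows", "payload": {
  "targets": [
    [0.3,0,0,-0.002,0],
    [0.3,0,0,-0.002,0],
    [0.3,0,0,0,0]
  ]
}}

```text
time: 4.0
tool_pos: [0.6036, 0.0048, -0.0251]
tool_rot: [-3.142, -0.0, 2.417]
contact_force: [0.0, 0.1, 1.3]
opening: 0.0274
grip_force: 0.0
```

Request:
{"api": "send_rows", "payload": {
  "targets": [
    [0.3,0,0,-0.003,0],
    [0.3,0,0,0,0]
  ]
}}

```text
time: 4.2
tool_pos: [0.6035, 0.0048, -0.028]
tool_rot: [-3.142, -0.0, 2.417]
contact_force: [0.1, 0.1, 0.4]
opening: 0.0276
grip_force: 0.0
```

Request:
{"api": "send_rows", "payload": {
  "targets": [
    [0.3,0,0,-0.002,0],
    [0.3,0,0,0,0]
  ]
}}

```text
time: 4.4
tool_pos: [0.6035, 0.0048, -0.03]
tool_rot: [-3.142, -0.0, 2.417]
contact_force: [0.8, -0.2, 0.2]
opening: 0.0277
grip_force: 0.0
```

Request:
{"api": "send_rows", "payload": {
  "targets": [
    [0.3,0,0,-0.002,0],
    [0.3,0,0,0,0]
  ]
}}

```text
time: 4.6
tool_pos: [0.6034, 0.0048, -0.0321]
tool_rot: [-3.141, -0.0, 2.417]
contact_force: [0.0, -0.8, -0.4]
opening: 0.0275
grip_force: 0.0
```

Request:
{"api": "send_rows", "payload": {
  "targets": [
    [0.3,0,0,-0.0015,0],
    [0.3,0,0,0,0]
  ]
}}

```text
time: 4.8
tool_pos: [0.6035, 0.0048, -0.0335]
tool_rot: [-3.141, -0.0, 2.417]
contact_force: [0.1, 0.1, -0.7]
opening: 0.0276
grip_force: 0.0
```

Request:
{"api": "send_rows", "payload": {
  "targets": [
    [0.3,0,0,-0.0015,0],
    [0.3,0,0,0,0]
  ]
}}

```text
time: 5.0
tool_pos: [0.6035, 0.0048, -0.035]
tool_rot: [-3.141, -0.0, 2.417]
contact_force: [0.0, 0.4, -0.1]
opening: 0.0276
grip_force: 0.0
```

Request:
{"api": "send_rows", "payload": {
  "targets": [
    [0.0,0,0,0,0],
    [0.0,0,0,0,0],
    [0.0,0,0,0,0]
  ],
  "grip_force": 40
}}

```text
time: 5.3
tool_pos: [0.6035, 0.0047, -0.0348]
tool_rot: [-3.141, 0.0, 2.417]
contact_force: [-0.7, -1.4, -0.2]
opening: 0.0127
grip_force: 40.0
```

Request:
{"api": "send_rows", "payload": {
  "targets": [
    [0.0,0,0,0,0],
    [0.0,0,0,0.01,0],
    [0.0,0,0,0.02,0],
    [0.0,0,0,0.02,0],
    [0.0,0,0,0,0]
  ]
}}

```text
time: 5.8
tool_pos: [0.6057, 0.0047, 0.0181]
tool_rot: [3.138, 0.005, 2.417]
contact_force: [0.4, -0.7, -2.9]
opening: 0.0128
grip_force: 40.0
```

Request:
{"api": "send_rows", "payload": {
  "targets": [
    [0.0,0,0,0.04,0],
    [0.0,0,0,0.04,0],
    [0.0,-0.014,-0.03,0,-0.1],
    [0.0,-0.014,-0.03,0,-0.1],
    [0.0,-0.014,-0.03,0,-0.1]
  ]
}}

```text
time: 6.3
tool_pos: [0.5606, -0.0857, 0.0945]
tool_rot: [-3.141, -0.001, 2.114]
contact_force: [-0.6, -0.4, -4.1]
opening: 0.013
grip_force: 40.0
```

Request:
{"api": "send_rows", "payload": {
  "targets": [
    [0.0,-0.014,-0.03,0,-0.1],
    [0.0,-0.014,-0.03,0,-0.1],
    [0.0,-0.014,-0.03,0,-0.1],
    [0.0,-0.014,-0.03,0,-0.1],
    [0.0,-0.014,-0.03,0,-0.1]
  ]
}}

```text
time: 6.8
tool_pos: [0.4904, -0.2359, 0.0942]
tool_rot: [-3.141, -0.001, 1.613]
contact_force: [0.6, -0.7, -3.3]
opening: 0.0125
grip_force: 40.0
```

Request:
{"api": "send_rows", "payload": {
  "targets": [
    [0.0,-0.014,-0.03,0,-0.1],
    [0.0,-0.014,-0.03,0,-0.1],
    [0.0,-0.005,-0.03,0,-0.09],
    [0.0,0,-0.03,0,0],
    [0.0,0,0,0,0]
  ]
}}

```text
time: 7.3
tool_pos: [0.4579, -0.3588, 0.0942]
tool_rot: [3.141, 0.001, 1.323]
contact_force: [0.1, -0.2, -3.8]
opening: 0.0126
grip_force: 40.0
```

Request:
{"api": "send_rows", "payload": {
  "targets": [
    [0.0,0,0,0,0]
  ]
}}

```text
time: 7.4
tool_pos: [0.4579, -0.3551, 0.094]
tool_rot: [-3.14, -0.001, 1.326]
contact_force: [-0.3, -0.5, -3.2]
opening: 0.0128
grip_force: 40.0
```

```bash
cat >> h.py <<'E'
C=np.array([.4685,-.3245]);TH=np.radians(76.1);ax=np.array([np.cos(TH),np.sin(TH)]);ay=np.array([-ax[1],ax[0]])
def tocase(P):
    q=P[...,:2]-C;return np.stack([q@ax,q@ay,P[...,2]],-1)*1000
E
python3 - <<'E'
from h import *
for n in("top","scene"):
    p,d=snap(n);P=pts(n,d);Q=tocase(P);cv2.imwrite(f"pics/p_{n}.png",p[:,:,::-1])
    h=cv2.cvtColor(p,cv2.COLOR_RGB2HSV)
    m=(abs(Q[...,1])<22)&(Q[...,2]>110)&(Q[...,2]<165)&(abs(Q[...,0])<100)
    q=Q[m]
    for lo in range(-100,100,20):
        k=q[(q[:,0]>=lo)&(q[:,0]<lo+20)]
        if len(k)>3: print(n,lo,len(k),"y",np.percentile(k[:,1],[5,50,95]).round(1),"z",np.percentile(k[:,2],[5,50,95]).round(1))
    print(n,"xrange",np.percentile(q[:,0],[0.5,99.5]))
E
```

```text
top -40 17 y [-10.2  -3.9   1.7] z [133.8 144.9 158.1]
top -20 57 y [-6.9  1.9  8.7] z [138.3 145.9 149.9]
top 0 52 y [-3.4  3.2  8.6] z [141.  145.4 149.2]
top 20 55 y [-3.2  3.5  8.9] z [141.  145.2 148.8]
top 40 56 y [-3.3  3.1  9. ] z [141.8 144.6 147.3]
top 60 89 y [-9.2  4.2 14.7] z [139.6 148.  153. ]
top 80 46 y [-7.3  3.1 13.3] z [132.4 142.7 150.4]
top xrange [-33.88180616  87.23558449]
scene -40 62 y [-21.2 -10.2  12.4] z [136.4 150.4 164.1]
scene -20 66 y [-17.8  -1.6  19.1] z [136.7 146.2 162.1]
scene 0 28 y [-5.9 -2.2  3.1] z [134.5 142.8 146.8]
scene 20 28 y [-7.  -2.2  6.1] z [134.4 142.5 147.7]
scene 40 31 y [-8.6 -2.9  5.6] z [135.4 142.2 147.4]
scene 60 41 y [-11.5  -5.7   4.6] z [130.6 145.1 151.9]
scene 80 41 y [-10.7  -1.4  12. ] z [127.3 142.  149.7]
scene xrange [-83.05858548  88.9285004 ]
```

```bash
python3 - <<'E'
import cv2,numpy as np
a=cv2.imread("pics/p_top.png")[120:270,400:560];b=cv2.imread("pics/p_scene.png")[130:260,130:290]
a=cv2.resize(a,(400,375),interpolation=cv2.INTER_CUBIC);b=cv2.resize(b,(400,325),interpolation=cv2.INTER_CUBIC)
b=cv2.copyMakeBorder(b,0,50,0,0,cv2.BORDER_CONSTANT);cv2.imwrite("pics/pair.png",np.hstack([a,b]))
E
```

```text
(no output)
```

View pics/pair.png

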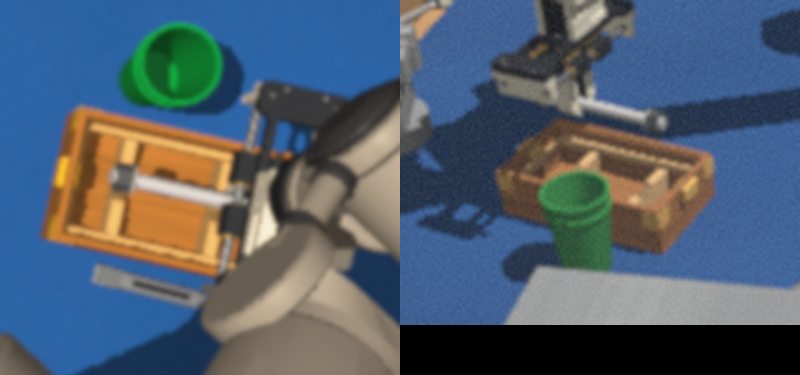

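The pair shows the spindle held level, left (120-245,180-200), pointing over the case about 3 mm off its axis. The gripper body (250,90) is near the cups (177,65), so I'm checking that clearance.

```bash
python3 - <<'E'
from h import *
for n in("top","scene"):
    p,h,P=load(n);Q=tocase(P)
    m=(Q[...,2]>150)&(Q[...,2]<300)&(Q[...,0]>-75)&(Q[...,0]<30)&(abs(Q[...,1])<125)
    q=Q[m]
    for lo in range(-120,120,15):
        k=q[(q[:,1]>=lo)&(q[:,1]<lo+15)]
        if len(k)>3: print(n,"y",lo,len(k),"x",np.percentile(k[:,0],[3,97]).round(),"z",np.percentile(k[:,2],[3,50,97]).round())
    if n=="top":
        g=(h[...,0]>45)&(h[...,0]<85)&(h[...,1]>100)&box(430,500,115,175);q=Q[g];q=q[(q[:,2]>60)]
        for z in(60,80,100):
            k=q[(q[:,2]>z)&(q[:,2]<z+20)];print("cup",z,len(k),k[:,0].min().round(),k[:,0].max().round(),k[:,1].min().round(),k[:,1].max().round())
E
```

```text
top y -105 36 x [-64.   4.] z [233. 237. 241.]
top y -90 265 x [-57.   6.] z [204. 237. 240.]
top y -75 226 x [-50.   5.] z [210. 237. 240.]
top y -60 69 x [-54.  -1.] z [209. 229. 239.]
top y -45 88 x [-30.   5.] z [207. 219. 240.]
top y -30 121 x [-25.   5.] z [203. 220. 241.]
top y -15 130 x [-22.   5.] z [173. 221. 295.]
top y 0 98 x [-8.  6.] z [207. 235. 298.]
top y 15 162 x [-8.  6.] z [205. 235. 297.]
top y 30 182 x [-66.   6.] z [207. 248. 297.]
top y 45 97 x [-65.   5.] z [209. 240. 297.]
top y 60 28 x [-7.  5.] z [209. 213. 238.]
top y 75 27 x [-0.  7.] z [199. 217. 234.]
cup 60 132 7.0 75.0 -149.0 -83.0
cup 80 203 5.0 78.0 -151.0 -78.0
cup 100 271 1.0 78.0 -156.0 -78.0
scene y -105 83 x [-58.   4.] z [221. 231. 239.]
scene y -90 269 x [-64.   8.] z [196. 217. 239.]
scene y -75 69 x [-64.   6.] z [208. 236. 240.]
scene y -60 47 x [-54.   1.] z [208. 234. 238.]
scene y -45 116 x [-53.   7.] z [199. 221. 299.]
scene y -30 229 x [-50.   7.] z [154. 224. 297.]
scene y -15 313 x [-51.   7.] z [170. 255. 293.]
scene y 0 134 x [-26.   8.] z [156. 229. 298.]
scene y 15 114 x [-20.   8.] z [157. 225. 295.]
scene y 30 100 x [-10.   9.] z [206. 251. 296.]
scene y 45 37 x [-17.   4.] z [210. 248. 295.]
scene y 60 44 x [-14.   8.] z [208. 233. 239.]
scene y 75 110 x [-30.   8.] z [196. 214. 238.]
scene y 90 22 x [-32.   8.] z [215. 237. 239.]
```

Request:
{"api": "send_rows", "payload": {
  "targets": [
    [0.0,0.0016,0.0004,-0.005,-0.028],
    [0.0,0,0,-0.025,0],
    [0.0,0,0,-0.025,0],
    [0.0,0,0,-0.02,0],
    [0.0,0,0,0,0]
  ]
}}

```text
time: 8.0
tool_pos: [0.4588, -0.3519, 0.0174]
tool_rot: [-3.136, -0.003, 1.3]
contact_force: [-0.6, 0.4, -3.0]
opening: 0.0128
grip_force: 40.0
```

Request:
{"api": "send_rows", "payload": {
  "targets": [
    [0.0,0,0,0,0]
  ]
}}

```text
time: 8.1
tool_pos: [0.4605, -0.354, 0.0204]
tool_rot: [-3.141, -0.0, 1.3]
contact_force: [-0.1, 1.0, -1.9]
opening: 0.0126
grip_force: 40.0
```

Request:
{"api": "send_rows", "payload": {
  "targets": [
    [0.0,-0.001,-0.0007,-0.01,0],
    [0.0,0,0,-0.01,0],
    [0.0,0,0,-0.006,0],
    [0.0,0,0,0,0],
    [0.0,0,0,0,0]
  ]
}}

```text
time: 8.6
tool_pos: [0.4592, -0.3555, -0.0059]
tool_rot: [-3.142, -0.0, 1.299]
contact_force: [-0.4, 1.4, -3.7]
opening: 0.0128
grip_force: 40.0
```

Request:
{"api": "send_rows", "payload": {
  "targets": [
    [0.0,0,0,-0.004,0],
    [0.0,0,0,0,0]
  ]
}}

```text
time: 8.8
tool_pos: [0.4591, -0.3554, -0.0101]
tool_rot: [-3.141, -0.0, 1.299]
contact_force: [0.6, 0.7, -3.3]
opening: 0.0126
grip_force: 40.0
```

Request:
{"api": "send_rows", "payload": {
  "targets": [
    [0.0,0,0,-0.003,0],
    [0.0,0,0,0,0]
  ]
}}

```text
time: 9.0
tool_pos: [0.459, -0.3553, -0.0131]
tool_rot: [-3.141, -0.0, 1.299]
contact_force: [-0.1, -1.5, -3.9]
opening: 0.0126
grip_force: 40.0
```

Request:
{"api": "send_rows", "payload": {
  "targets": [
    [0.0,0,0,-0.002,0],
    [0.0,0,0,0,0]
  ]
}}

```text
time: 9.2
tool_pos: [0.4591, -0.3554, -0.0151]
tool_rot: [-3.141, -0.0, 1.299]
contact_force: [0.9, -0.6, -3.2]
opening: 0.0129
grip_force: 40.0
```

Request:
{"api": "send_rows", "payload": {
  "targets": [
    [0.0,0,0,-0.002,0],
    [0.0,0,0,0,0]
  ]
}}

```text
time: 9.4
tool_pos: [0.4591, -0.3554, -0.0171]
tool_rot: [-3.141, -0.0, 1.299]
contact_force: [0.5, -0.1, -3.6]
opening: 0.0126
grip_force: 40.0
```

Request:
{"api": "send_rows", "payload": {
  "targets": [
    [0.0,0,0,-0.0015,0],
    [0.0,0,0,0,0]
  ]
}}

```text
time: 9.6
tool_pos: [0.4592, -0.3555, -0.0184]
tool_rot: [3.141, 0.0, 1.299]
contact_force: [0.5, -0.2, -2.7]
opening: 0.0129
grip_force: 40.0
```

Request:
{"api": "send_rows", "payload": {
  "targets": [
    [0.0,0,0,-0.0015,0],
    [0.0,0,0,0,0]
  ]
}}

```text
time: 9.8
tool_pos: [0.4596, -0.3558, -0.0195]
tool_rot: [3.14, 0.001, 1.299]
contact_force: [0.5, -0.5, -0.8]
opening: 0.0128
grip_force: 40.1
```

Request:
{"api": "send_rows", "payload": {
  "targets": [
    [0.0,0,0,-0.0015,0],
    [0.0,0,0,0,0]
  ]
}}

```text
time: 10.0
tool_pos: [0.4601, -0.3561, -0.0206]
tool_rot: [3.139, 0.001, 1.299]
contact_force: [2.7, -0.2, 3.6]
opening: 0.0125
grip_force: 40.2
```

```bash
python3 - <<'E'
from h import *
print(observe()["contact_force"])
for n in("top","scene"):
    p,d=snap(n);P=pts(n,d);Q=tocase(P)
    h=cv2.cvtColor(p,cv2.COLOR_RGB2HSV)
    m=(abs(Q[...,1])<20)&(Q[...,2]>18)&(Q[...,2]<58)&(h[...,1]<90)&(h[...,2]>60)&(abs(Q[...,0])<100)
    q=Q[m]
    for lo in range(-100,100,20):
        k=q[(q[:,0]>=lo)&(q[:,0]<lo+20)]
        if len(k)>3: print(n,lo,len(k),"y",np.percentile(k[:,1],[5,50,95]).round(1),"z",np.percentile(k[:,2],[5,50,95]).round(1))
    g=(h[...,0]>45)&(h[...,0]<85)&(h[...,1]>100)&(Q[...,2]>95)&(Q[...,2]<125)&(abs(Q[...,0])<130)&(abs(Q[...,1])<200)
    q=P[g][:,:2]*1000;print(n,"cup",cv2.minEnclosingCircle(q.astype(np.float32)))
E
```

```text
[ 2.71754914 -0.17924742  3.55349534]
top -40 9 y [-13.8  -6.2  -2.3] z [22.4 31.4 49.2]
top -20 33 y [-5.7 -0.4  6.1] z [28.2 32.3 35.1]
top 0 43 y [-5.7  0.6  6.8] z [28.4 31.5 35. ]
top 20 46 y [-6.3  0.7  6.1] z [26.8 32.5 36.1]
top 40 51 y [-7.5  0.9  6.8] z [23.9 32.4 37.1]
top 60 64 y [-9.6  0.9 10.8] z [30.1 36.7 42.2]
top 80 28 y [-9.   0.6  8.9] z [25.1 32.7 41.4]
top cup ((591.3345336914062, -315.1470031738281), 40.185211181640625)
scene -40 9 y [-9.4  8.4 17. ] z [35.9 44.9 54.4]
scene -20 21 y [ 4.3 12.8 18.9] z [31.3 43.9 53.8]
scene 0 20 y [-10.2  -5.7   2.7] z [23.6 31.  34.6]
scene 20 24 y [-7.4 -4.6  1. ] z [22.7 31.  33.5]
scene 40 36 y [-12.4  -4.3  12.7] z [23.9 30.4 34.1]
scene 60 31 y [-16.2  -7.5   3.6] z [26.2 34.  39. ]
scene 80 8 y [-11.2  -8.6   1.2] z [34.1 37.6 42.1]
scene cup ((593.855224609375, -316.57171630859375), 41.27846145629883)
```

Request:
{"api": "send_rows", "payload": {
  "targets": [
    [0.18,0,0,0,0],
    [0.25,0,0,0,0],
    [0.3,0,0,0,0],
    [0.3,0,0,0,0],
    [0.3,0,0,0.01,0]
  ]
}}

```text
time: 10.6
tool_pos: [0.4581, -0.3546, -0.0124]
tool_rot: [-3.139, -0.002, 1.299]
contact_force: [-0.2, -0.4, -0.3]
opening: 0.0275
grip_force: 0.0
```

Request:
{"api": "send_rows", "payload": {
  "targets": [
    [0.3,0,0,0.02,0],
    [0.3,0,0,0.03,0],
    [0.3,0,0,0.04,0],
    [0.3,0,0,0.04,0],
    [0.3,0,0.03,0,0.1]
  ]
}}

```text
time: 11.1
tool_pos: [0.4619, -0.3303, 0.1252]
tool_rot: [3.131, 0.008, 1.397]
contact_force: [1.5, -0.1, 0.5]
opening: 0.0271
grip_force: 0.0
```

Request:
{"api": "send_rows", "payload": {
  "targets": [
    [0.5,0,0.041,0,0.1],
    [0.5,0,0.041,0,0.1],
    [0.5,0,0.041,0,0.1],
    [0.5,0,0.041,0,0.1],
    [0.5,0,0.041,0,0.1]
  ]
}}

```text
time: 11.6
tool_pos: [0.4589, -0.119, 0.1195]
tool_rot: [3.141, 0.001, 1.902]
contact_force: [1.0, 0.9, 0.3]
opening: 0.0459
grip_force: 0.0
```

Request:
{"api": "send_rows", "payload": {
  "targets": [
    [0.5,0,0.041,0,0.1],
    [0.5,0,0.041,0,0.1],
    [0.5,0,0.041,0,0.1],
    [0.5,0,0.041,0,0.1],
    [0.5,0,0.041,0,0.1]
  ]
}}

```text
time: 12.1
tool_pos: [0.459, 0.0861, 0.1195]
tool_rot: [3.141, 0.001, 2.403]
contact_force: [0.0, -0.2, -0.1]
opening: 0.0459
grip_force: 0.0
```

Request:
{"api": "send_rows", "payload": {
  "targets": [
    [0.5,-0.003,0.041,0,0.1],
    [0.5,-0.003,0.041,0,0.1],
    [0.5,-0.003,0.041,0,0.1],
    [0.5,-0.003,0.041,0,0.1],
    [0.5,-0.003,0.041,0,0.1]
  ]
}}

```text
time: 12.6
tool_pos: [0.4438, 0.2912, 0.1195]
tool_rot: [3.141, 0.001, 2.903]
contact_force: [1.6, -0.3, 0.1]
opening: 0.0455
grip_force: 0.0
```

Request:
{"api": "send_rows", "payload": {
  "targets": [
    [0.5,0,0.036,0,0.064],
    [0.5,0,0,0,0],
    [0.5,0,0,0,0],
    [0.5,0,0,0,0]
  ]
}}

```text
time: 13.0
tool_pos: [0.4441, 0.3245, 0.1189]
tool_rot: [-3.141, -0.0, 2.962]
contact_force: [-0.4, -0.4, 0.2]
opening: 0.0461
grip_force: 0.0
```

```bash
python3 - <<'E'
from h import *
o=observe();print(o["tool_pos"],o["tool_rot"],o["qpos"].round(2))
p,d=snap("top");P=pts("top",d);Q=tocase(P);h=cv2.cvtColor(p,cv2.COLOR_RGB2HSV)
m=(abs(Q[...,1])<18)&(Q[...,2]>14)&(Q[...,2]<50)&(h[...,1]<100)&(h[...,2]>60)&(abs(Q[...,0])<97);q=Q[m]
for lo in range(-100,100,20):
    k=q[(q[:,0]>=lo)&(q[:,0]<lo+20)]
    if len(k)>3: print(lo,len(k),"y",np.percentile(k[:,1],[5,50,95]).round(1),"z",np.percentile(k[:,2],[5,50,95]).round(1))
print("x",q[:,0].min(),q[:,0].max())
E
```

```text
[0.44411475 0.32452447 0.1188652 ] [-3.14109255e+00 -1.66535552e-04  2.96157179e+00] [ 0.49  0.45  1.56 -0.    1.13 -0.9 ]
-100 37 y [-8.9  1.2 10.7] z [30.3 36.3 40.9]
-80 71 y [-9.5  1.4 11. ] z [21.9 32.7 39. ]
-60 54 y [-7.5  0.6  8. ] z [23.5 30.8 34.6]
-40 45 y [-5.4  1.   6.6] z [27.5 31.5 35.7]
-20 42 y [-5.5  1.6  7.1] z [26.3 30.5 35.3]
0 44 y [-5.2  1.   6.9] z [27.8 31.6 34.4]
20 43 y [-4.9  0.8  6.9] z [27.9 31.3 35.4]
40 55 y [-7.   1.1  7.8] z [24.6 30.1 34.8]
60 63 y [-8.5  2.  11.6] z [27.8 35.  39.5]
80 34 y [-7.5  1.3 11.4] z [22.3 31.3 38.6]
x -94.18673690419011 87.35871915028096
```

Request:
{"api": "send_rows", "payload": {
  "targets": [
    [0.5,-0.001,0.004,-0.02,0],
    [0.5,0,0,-0.02,0],
    [0.5,0,0,-0.02,0],
    [0.5,0,0,-0.01,0],
    [0.5,0,0,0,0]
  ]
}}

```text
time: 13.55
tool_pos: [0.4427, 0.3283, 0.0477]
tool_rot: [-3.14, -0.002, 2.961]
contact_force: [0.3, 0.7, -0.5]
opening: 0.046
grip_force: 0.0
```

Request:
{"api": "send_rows", "payload": {
  "targets": [
    [0.5,0,0,0,0],
    [0.5,0,0,-0.006,0],
    [0.5,0,0,0,0]
  ]
}}

```text
time: 13.85
tool_pos: [0.4432, 0.3295, 0.0427]
tool_rot: [3.141, 0.0, 2.963]
contact_force: [-0.4, 0.4, -0.5]
opening: 0.046
grip_force: 0.0
```

```bash
python3 - <<'E'
from h import *
o=observe();t=o["tool_pos"];print(t,o["contact_force"])
p,d=snap("scene");P=pts("scene",d)
cv2.imwrite("pics/s5.png",cv2.resize(p[150:260,370:500],None,fx=5,fy=5,interpolation=cv2.INTER_CUBIC)[:,:,::-1])
tip=np.array([.443,.3287,.07]);print([((proj("scene",X)[0]-370)*5,(proj("scene",X)[1]-150)*5) for X in(tip,t,tip+[0,0,.019])])
E
```

```text
[0.44323133 0.32947078 0.04273269] [-0.42452547  0.37818386 -0.48812327]
[(np.float64(289.16361543180926), np.float64(273.17990980155787)), (np.float64(284.6519317050553), np.float64(310.4409593225253)), (np.float64(293.3027035926054), np.float64(246.96908362041825))]
```

View pics/s5.png

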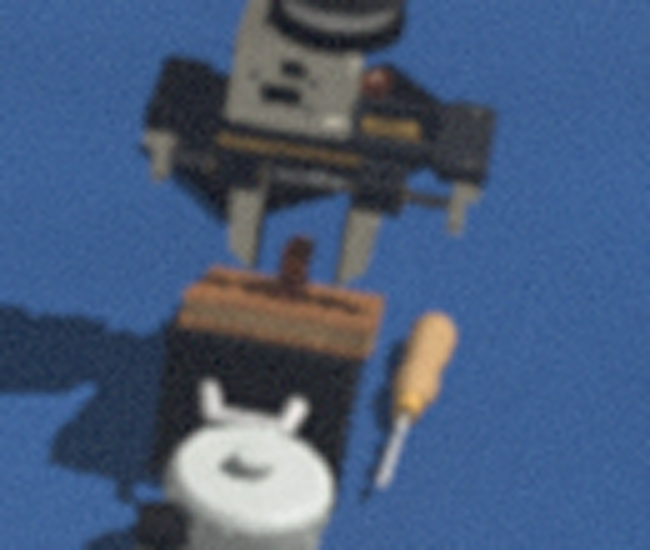

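The crop shows the bar pull (298,262) midway between the open fingers (245,255) and (358,270). Next I go down and close.

Request:
{"api": "send_rows", "payload": {
  "targets": [
    [0.5,0,0,-0.004,0],
    [0.5,0,0,-0.003,0],
    [0.5,0,0,0,0]
  ]
}}

```text
time: 14.2
tool_pos: [0.4429, 0.3294, 0.0352]
tool_rot: [-3.141, -0.001, 2.963]
contact_force: [-0.1, 1.7, -0.4]
opening: 0.046
grip_force: 0.0
```

Request:
{"api": "send_rows", "payload": {
  "targets": [
    [0.0,0,0,0,0],
    [0.0,0,0,0,0],
    [0.0,0,0,0,0],
    [0.0,0,0,0,0]
  ],
  "grip_force": 25
}}

```text
time: 14.6
tool_pos: [0.4433, 0.3296, 0.0358]
tool_rot: [3.141, 0.0, 2.963]
contact_force: [-0.1, -0.3, -0.9]
opening: 0.0182
grip_force: 0.0
```

Request:
{"api": "send_rows", "payload": {
  "targets": [
    [0.0,-0.003,0,0.01,0],
    [0.0,-0.003,0,0.02,0],
    [0.0,0,0,0.03,0],
    [0.0,0,0,0.03,0],
    [0.0,0,0,0,0]
  ]
}}

```text
time: 15.1
tool_pos: [0.4392, 0.3309, 0.1302]
tool_rot: [3.136, 0.006, 2.963]
contact_force: [0.5, 0.4, -2.3]
opening: 0.0137
grip_force: 25.0
```

```bash
cat > cov.py <<'E'
from h import *
def cov():
    o=observe();t=o["tool_pos"]
    for n in("top","scene"):
        p,d=snap(n);P=pts(n,d);h=cv2.cvtColor(p,cv2.COLOR_RGB2HSV)
        m=(h[...,0]<22)&(h[...,1]>100)&(np.linalg.norm(P[...,:2]-t[:2],axis=-1)<.13)&(P[...,2]>.004)&(P[...,2]<t[2]+.075)
        A=P[m]
        best=0;rng=np.random.default_rng(0)
        for _ in range(300):
            a=A[rng.choice(len(A),3,False)];nn=np.cross(a[1]-a[0],a[2]-a[0]);L=np.linalg.norm(nn)
            if L<1e-6: continue
            nn/=L;inl=abs((A-a[0])@nn)<.003
            if inl.sum()>best: best=inl.sum();I=inl
        c0=A[I].mean(0);nn=np.linalg.svd(A[I]-c0)[2][2];nn*=np.sign(nn[2])
        zt=c0[2]-((t[:2]-c0[:2])@nn[:2])/nn[2]
        print(n,len(A),best,"n",nn.round(3),"tilt",np.degrees(np.arccos(nn[2])).round(1),"surface z under tool",round(zt,4),"rect",rr(A[I][:,:2]*1000))
    print(t.round(4),o["tool_rot"][2].round(3),o["contact_force"].round(1),o["opening"].round(4))
E
python3 -c "from cov import *;cov()"
```

```text
top 1969 1595 n [-0.498  0.082  0.863] tilt 30.3 surface z under tool 0.1488 rect (array([451.2, 328.3]), array([105.3, 174.2]), 79.8)
scene 255 146 n [-0.487  0.086  0.869] tilt 29.6 surface z under tool 0.1449 rect (array([453.1, 326.5]), array([101.4, 177.7]), 81.0)Traceback (most recent call last):
  File "<string>", line 1, in <module>
    from cov import *;cov()
                      ~~~^^
  File "cov.py", line 17, in cov
    print(t.round(4),o["tool_rot"][2].round(3),o["contact_force"].round(1),o["opening"].round(4))
                                                                           ^^^^^^^^^^^^^^^^^^
AttributeError: 'float' object has no attribute 'round'
```

Request:
{"api": "send_rows", "payload": {
  "targets": [
    [0.0,-0.004,-0.036,0,0],
    [0.0,-0.004,-0.036,0,0],
    [0.0,-0.004,-0.036,0,0],
    [0.0,-0.004,-0.036,0,0],
    [0.0,-0.004,-0.036,0,0]
  ]
}}

```text
time: 15.7
tool_pos: [0.4155, 0.148, 0.1242]
tool_rot: [-3.14, -0.003, 2.963]
contact_force: [-0.1, 0.6, -3.2]
opening: 0.0139
grip_force: 25.0
```

Request:
{"api": "send_rows", "payload": {
  "targets": [
    [0.0,0,0,-0.02,0],
    [0.0,0,0,-0.02,0],
    [0.0,0,0,-0.02,0],
    [0.0,0,0,-0.02,0],
    [0.0,0,0,0,0]
  ]
}}

```text
time: 16.2
tool_pos: [0.4139, 0.1489, 0.0426]
tool_rot: [-3.139, -0.008, 2.963]
contact_force: [-0.1, 0.2, -1.9]
opening: 0.0138
grip_force: 25.0
```

```bash
sed -i 's/o\["opening"\].round(4)/o["opening"]/' cov.py; python3 -c "from cov import *;cov()"
```

```text
top 994 824 n [-0.482  0.087  0.872] tilt 29.3 surface z under tool 0.0613 rect (array([426.8, 146.8]), array([104.8, 175.6]), 80.5)
scene 226 189 n [-0.481  0.095  0.872] tilt 29.3 surface z under tool 0.0599 rect (array([446.7, 148.6]), array([100.8, 149.4]), 79.3)
[0.4139 0.1489 0.0426] 2.963 [-0.1  0.2 -1.9] 0.013765594104413656
```

Request:
{"api": "send_rows", "payload": {
  "targets": [
    [0.0,0,0,-0.008,0],
    [0.0,0,0,-0.008,0],
    [0.0,0,0,-0.006,0],
    [0.0,0,0,0,0]
  ],
  "grip_force": 6
}}

```text
time: 16.7
tool_pos: [0.4163, 0.1494, 0.0228]
tool_rot: [-3.141, -0.002, 2.963]
contact_force: [-0.3, 0.5, -2.9]
opening: 0.0142
grip_force: 6.0
```

Request:
{"api": "send_rows", "payload": {
  "targets": [
    [0.0,0,0,-0.008,0],
    [0.0,0,0,-0.008,0],
    [0.0,0,0,0,0]
  ]
}}

```text
time: 17.0
tool_pos: [0.4162, 0.1494, 0.0065]
tool_rot: [-3.141, -0.002, 2.963]
contact_force: [-0.6, 0.1, -1.7]
opening: 0.0139
grip_force: 6.0
```

```bash
python3 -c "from cov import *;cov()"
```

```text
top 1133 942 n [-0.102  0.025  0.995] tilt 6.0 surface z under tool 0.0275 rect (array([418.6, 149.2]), array([104.9, 199. ]), 79.8)
scene 676 611 n [-0.104  0.02   0.994] tilt 6.1 surface z under tool 0.0266 rect (array([423.6, 149.8]), array([105.5, 203.2]), 79.5)
[0.4162 0.1494 0.0065] 2.963 [-0.6  0.1 -1.7] 0.01390565437849639
```

Request:
{"api": "send_rows", "payload": {
  "targets": [
    [0.0,0,0,-0.005,0],
    [0.0,0,0,-0.003,0],
    [0.0,0,0,-0.002,0],
    [0.0,0,0,0,0]
  ]
}}

```text
time: 17.5
tool_pos: [0.417, 0.1495, -0.0026]
tool_rot: [-3.142, -0.001, 2.963]
contact_force: [0.4, -0.1, -1.9]
opening: 0.0137
grip_force: 6.0
```

Request:
{"api": "send_rows", "payload": {
  "targets": [
    [0.0,0,0,-0.002,0],
    [0.0,0,0,0,0]
  ]
}}

```text
time: 17.7
tool_pos: [0.4175, 0.1495, -0.0042]
tool_rot: [3.141, 0.001, 2.963]
contact_force: [0.1, -0.7, 0.0]
opening: 0.0141
grip_force: 6.0
```

```bash
python3 -c "from cov import *;cov()"
```

```text
top 1091 902 n [0.003 0.01  1.   ] tilt 0.6 surface z under tool 0.0178 rect (array([417.1, 150.3]), array([104.8, 199.6]), 79.7)
scene 782 673 n [-0.004  0.     1.   ] tilt 0.2 surface z under tool 0.0163 rect (array([418.7, 150.6]), array([105.4, 208.6]), 79.7)
[ 0.4175  0.1495 -0.0042] 2.963 [ 0.1 -0.7  0. ] 0.014061447108727417
```

Request:
{"api": "send_rows", "payload": {
  "targets": [
    [0.3,0,0.0005,0,0],
    [0.3,0,0,0,0],
    [0.3,0,0,-0.005,0],
    [0.3,0,0,-0.004,0],
    [0.3,0,0,0,0]
  ]
}}

```text
time: 18.3
tool_pos: [0.4166, 0.1499, -0.014]
tool_rot: [-3.141, -0.001, 2.963]
contact_force: [0.3, 0.2, -0.4]
opening: 0.0271
grip_force: 0.0
```

Request:
{"api": "send_rows", "payload": {
  "targets": [
    [0.0,0,0,0,0],
    [0.0,0,0,0,0],
    [0.0,0,0,0,0],
    [0.0,0,0,0,0]
  ],
  "grip_force": 60
}}

```text
time: 18.7
tool_pos: [0.4173, 0.15, -0.0133]
tool_rot: [3.141, 0.0, 2.963]
contact_force: [0.2, 0.3, -1.6]
opening: 0.0131
grip_force: 60.0
```

Request:
{"api": "send_rows", "payload": {
  "targets": [
    [0.0,0,0,0.015,0],
    [0.0,0,0,0.03,0],
    [0.0,0,0,0.04,0],
    [0.0,0,0,0.03,0],
    [0.0,0,0,0,0]
  ]
}}

```text
time: 19.2
tool_pos: [0.4197, 0.1505, 0.1052]
tool_rot: [3.139, 0.007, 2.963]
contact_force: [0.5, 0.5, -2.7]
opening: 0.0133
grip_force: 60.0
```

```bash
python3 -c "from cov import *;cov()"
```

```text
top 1376 1215 n [-0.01  -0.002  1.   ] tilt 0.6 surface z under tool 0.1361 rect (array([419.8, 150.8]), array([106.1, 199.9]), 80.1)
scene 787 723 n [-0.006 -0.005  1.   ] tilt 0.5 surface z under tool 0.1326 rect (array([423.6, 152. ]), array([104.4, 201.5]), 79.7)
[0.4197 0.1505 0.1052] 2.963 [ 0.5  0.5 -2.7] 0.01331613214838345
```

Request:
{"api": "send_rows", "payload": {
  "targets": [
    [0.0,0.003,-0.02,0.03,-0.1],
    [0.0,0.003,-0.03,0,-0.1],
    [0.0,0.003,-0.03,0,-0.1],
    [0.0,0.003,-0.03,0,-0.1],
    [0.0,0.003,-0.03,0,-0.1]
  ]
}}

```text
time: 19.8
tool_pos: [0.4308, 0.0091, 0.1297]
tool_rot: [-3.14, -0.003, 2.459]
contact_force: [0.3, -0.6, -2.3]
opening: 0.0136
grip_force: 60.0
```

Request:
{"api": "send_rows", "payload": {
  "targets": [
    [0.0,0.003,-0.03,0,-0.1],
    [0.0,0.003,-0.03,0,-0.1],
    [0.0,0.003,-0.03,0,-0.1],
    [0.0,0.003,-0.03,0,-0.1],
    [0.0,0.003,-0.03,0,-0.1]
  ]
}}

```text
time: 20.3
tool_pos: [0.4459, -0.1407, 0.1295]
tool_rot: [-3.139, -0.003, 1.958]
contact_force: [0.1, 0.1, -2.5]
opening: 0.0131
grip_force: 60.0
```

Request:
{"api": "send_rows", "payload": {
  "targets": [
    [0.0,0.003,-0.03,0,-0.1],
    [0.0,0.003,-0.03,0,-0.1],
    [0.0,0.003,-0.03,0,-0.1],
    [0.0,0.003,-0.03,0,-0.1],
    [0.0,0.003,-0.03,0,-0.1]
  ]
}}

```text
time: 20.8
tool_pos: [0.4611, -0.2904, 0.1291]
tool_rot: [-3.138, -0.003, 1.458]
contact_force: [0.2, -0.5, -2.3]
opening: 0.0134
grip_force: 60.0
```

Request:
{"api": "send_rows", "payload": {
  "targets": [
    [0.0,0.003,-0.03,0,-0.1],
    [0.0,0,-0.005,0,-0.035],
    [0.0,0,0,0,0],
    [0.0,0,0,0,0],
    [0.0,0,0,0,0]
  ]
}}

```text
time: 21.3
tool_pos: [0.465, -0.3235, 0.1311]
tool_rot: [-3.14, -0.001, 1.33]
contact_force: [-0.3, -0.2, -2.6]
opening: 0.0133
grip_force: 60.0
```

```bash
python3 -c "
from cov import *
cov()
p,h,P=load('top')
k=np.zeros(0)
"
```

```text
top 3191 1591 n [-0.007 -0.014  1.   ] tilt 0.9 surface z under tool 0.1614 rect (array([ 465. , -321.5]), array([200.9, 104.9]), 76.2)
scene 2430 621 n [0.024 0.001 1.   ] tilt 1.4 surface z under tool 0.1613 rect (array([ 470.2, -319.4]), array([198. , 103.1]), 76.4)
[ 0.465  -0.3235  0.1311] 1.33 [-0.3 -0.2 -2.6] 0.01326665954701238
```

Request:
{"api": "send_rows", "payload": {
  "targets": [
    [0.0,0.0024,-0.002,-0.015,-0.002],
    [0.0,0,0,-0.02,0],
    [0.0,0,0,-0.02,0],
    [0.0,0,0,-0.01,0],
    [0.0,0,0,0,0]
  ]
}}

```text
time: 21.9
tool_pos: [0.467, -0.3259, 0.0655]
tool_rot: [-3.139, -0.001, 1.327]
contact_force: [0.3, 0.1, -1.8]
opening: 0.0139
grip_force: 60.0
```

Request:
{"api": "send_rows", "payload": {
  "targets": [
    [0.0,0,0,0,0],
    [0.0,0,0,0,0]
  ]
}}

```text
time: 22.1
tool_pos: [0.4683, -0.3274, 0.0678]
tool_rot: [3.14, 0.001, 1.326]
contact_force: [-0.6, -0.2, -2.1]
opening: 0.0134
grip_force: 60.0
```

```bash
cat > fit.py <<'E'
from h import *
import sys
def edges():
    o=observe();t=o["tool_pos"];print("tool",t.round(4),o["tool_rot"][2].round(3),o["contact_force"].round(1))
    for n in("top","scene"):
        p,d=snap(n);P=pts(n,d);h=cv2.cvtColor(p,cv2.COLOR_RGB2HSV);Q=tocase(P)
        w=(h[...,0]<30)&(h[...,1]>80)&(abs(Q[...,0])<130)&(abs(Q[...,1])<75)
        cs=w&(Q[...,2]>54)&(Q[...,2]<70); zc=float(sys.argv[1])
        cv=w&(abs(Q[...,2]-zc)<6)
        print(n,"rim",rr(cast(n,uvof(cs),.062)),"cover",rr(cast(n,uvof(cv),zc/1000)),"cover z",np.median(Q[cv][:,2]).round(1))
        for s in(-1,1):
            k=Q[cv&(s*Q[...,0]>60)][:,2];print("   end",s,"z",np.median(k).round(1),len(k))
            k=Q[cv&(s*Q[...,1]>25)][:,2];print("   side",s,"z",np.median(k).round(1),len(k))
    return
edges()
E
python3 fit.py 96; python3 - <<'E'
import cv2,numpy as np
Z=np.load("top.npz")["p"];cv2.imwrite("pics/t6.png",cv2.resize(Z[140:260,400:550],None,fx=5,fy=5,interpolation=cv2.INTER_CUBIC)[:,:,::-1])
E
```

```text
tool [ 0.4683 -0.3274  0.0678] 1.326 [-0.6 -0.2 -2.1]
top rim (array([ 475.5, -289.5]), array([169. , 132.8]), 75.8) cover (array([ 477. , -292.7]), array([131.7, 106.7]), 75.9) cover z 98.5
   end -1 z nan 0
   side -1 z 98.6 416
   end 1 z 98.6 712
   side 1 z 98.4 473
scene rim (array([ 477.8, -318.3]), array([235.6, 137.5]), 76.5) cover (array([ 472. , -325.9]), array([202.1, 117.9]), 75.3) cover z 97.5
   end -1 z 97.4 138
   side -1 z 97.2 475
   end 1 z 97.5 312
   side 1 z 97.4 121
  return _methods._mean(a, axis=axis, dtype=dtype,
  ret = ret.dtype.type(ret / rcount)
```

View pics/t6.png

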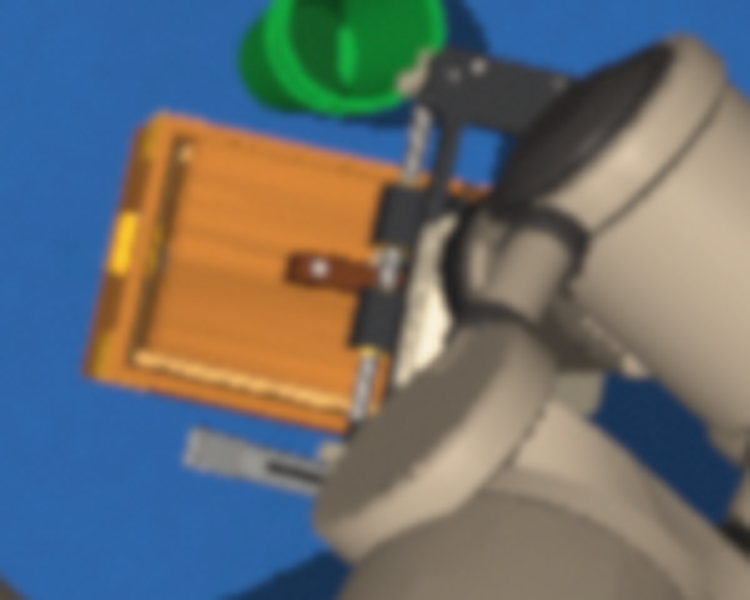

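The crop shows the cover hovering over the mouth, with gaps visible at the +x end (170,250) and the lower side (250,385). It needs about +2.6 mm along case x and +1.7 mm along case y.

Request:
{"api": "send_rows", "payload": {
  "targets": [
    [0.0,-0.001,0.003,-0.004,0.001],
    [0.0,0,0,-0.005,0],
    [0.0,0,0,-0.003,0],
    [0.0,0,0,0,0],
    [0.0,0,0,0,0]
  ]
}}

```text
time: 22.7
tool_pos: [0.4666, -0.324, 0.0545]
tool_rot: [-3.141, -0.0, 1.327]
contact_force: [0.2, -0.4, -2.5]
opening: 0.0136
grip_force: 60.0
```

```bash
python3 fit.py 86 2>/dev/null
```

```text
tool [ 0.4666 -0.324   0.0545] 1.327 [ 0.2 -0.4 -2.5]
top rim (array([ 476. , -287.1]), array([164.1, 132.7]), 75.6) cover (array([ 475.3, -287.6]), array([130.1, 106.3]), 75.9) cover z 85.4
   end -1 z nan 0
   side -1 z 85.3 404
   end 1 z 85.5 782
   side 1 z 85.4 508
scene rim (array([ 516.8, -314.1]), array([126.6, 254.5]), 10.7) cover (array([ 473.3, -320.5]), array([201. , 112.4]), 76.7) cover z 84.7
   end -1 z 84.2 118
   side -1 z 84.8 388
   end 1 z 84.7 313
   side 1 z 84.6 133
```

Request:
{"api": "send_rows", "payload": {
  "targets": [
    [0.0,0.0003,-0.0009,-0.003,0],
    [0.0,0,0,-0.003,0],
    [0.0,0,0,0,0]
  ]
}}

```text
time: 23.1
tool_pos: [0.4666, -0.3247, 0.0481]
tool_rot: [-3.141, -0.0, 1.327]
contact_force: [-0.3, 0.6, -2.3]
opening: 0.0138
grip_force: 60.0
```

Request:
{"api": "send_rows", "payload": {
  "targets": [
    [0.0,0,0,-0.002,0],
    [0.0,0,0,0,0]
  ]
}}

```text
time: 23.3
tool_pos: [0.4668, -0.3247, 0.0464]
tool_rot: [-3.141, -0.0, 1.327]
contact_force: [0.2, 0.0, -1.9]
opening: 0.0135
grip_force: 60.0
```

Request:
{"api": "send_rows", "payload": {
  "targets": [
    [0.0,0,0,-0.002,0],
    [0.0,0,0,0,0]
  ]
}}

```text
time: 23.5
tool_pos: [0.4668, -0.3248, 0.0444]
tool_rot: [-3.141, -0.0, 1.327]
contact_force: [0.5, -0.3, -1.8]
opening: 0.0137
grip_force: 60.0
```

Underside ≈ 57 and no contact: it is entering the mouth. I continue in 1.5 mm steps.

Request:
{"api": "send_rows", "payload": {
  "targets": [
    [0.0,0,0,-0.0015,0],
    [0.0,0,0,0,0]
  ]
}}

```text
time: 23.7
tool_pos: [0.4668, -0.3248, 0.043]
tool_rot: [-3.141, -0.0, 1.327]
contact_force: [0.6, 0.3, -2.3]
opening: 0.0136
grip_force: 60.0
```

Request:
{"api": "send_rows", "payload": {
  "targets": [
    [0.0,0,0,-0.0015,0],
    [0.0,0,0,0,0]
  ]
}}

```text
time: 23.9
tool_pos: [0.467, -0.3251, 0.0417]
tool_rot: [3.141, 0.0, 1.327]
contact_force: [-0.4, 0.1, -1.1]
opening: 0.0137
grip_force: 60.0
```

Request:
{"api": "send_rows", "payload": {
  "targets": [
    [0.0,0,0,-0.0015,0],
    [0.0,0,0,0,0]
  ]
}}

```text
time: 24.1
tool_pos: [0.4672, -0.3256, 0.0406]
tool_rot: [3.14, 0.001, 1.327]
contact_force: [-0.8, -2.1, 1.3]
opening: 0.0134
grip_force: 60.0
```

Request:
{"api": "send_rows", "payload": {
  "targets": [
    [0.0,0,0,-0.0015,0],
    [0.0,0,0,0,0]
  ]
}}

```text
time: 24.3
tool_pos: [0.4675, -0.326, 0.0396]
tool_rot: [3.139, 0.002, 1.327]
contact_force: [-1.6, -4.4, 6.4]
opening: 0.0133
grip_force: 60.0
```

Request:
{"api": "send_rows", "payload": {
  "targets": [
    [0.0,0,0,-0.0015,0],
    [0.0,0,0,0,0]
  ]
}}

```text
time: 24.5
tool_pos: [0.4679, -0.3262, 0.0388]
tool_rot: [3.138, 0.002, 1.327]
contact_force: [-0.3, -3.1, 8.4]
opening: 0.0131
grip_force: 60.0
```

Request:
{"api": "send_rows", "payload": {
  "targets": [
    [0.0,0,0,-0.0015,0],
    [0.0,0,0,0,0]
  ]
}}

```text
time: 24.7
tool_pos: [0.4683, -0.3262, 0.0379]
tool_rot: [3.137, 0.002, 1.327]
contact_force: [-1.6, -1.5, 13.3]
opening: 0.0138
grip_force: 60.0
```

Request:
{"api": "send_rows", "payload": {
  "targets": [
    [0.0,0,0,-0.0015,0],
    [0.0,0,0,0,0]
  ]
}}

```text
time: 24.9
tool_pos: [0.4682, -0.327, 0.036]
tool_rot: [3.137, 0.004, 1.327]
contact_force: [-0.8, -7.6, 6.2]
opening: 0.0133
grip_force: 60.0
```

Request:
{"api": "send_rows", "payload": {
  "targets": [
    [0.0,-0.0002,-0.001,-0.0015,0],
    [0.0,0,0,0,0]
  ]
}}

```text
time: 25.1
tool_pos: [0.4678, -0.3282, 0.0342]
tool_rot: [3.137, 0.003, 1.326]
contact_force: [-1.6, -6.8, 6.8]
opening: 0.0139
grip_force: 60.0
```

Request:
{"api": "send_rows", "payload": {
  "targets": [
    [0.0,0,0,-0.0015,0],
    [0.0,0,0,0,0]
  ]
}}

```text
time: 25.3
tool_pos: [0.4669, -0.3263, 0.0313]
tool_rot: [3.141, 0.001, 1.327]
contact_force: [0.4, -1.5, 1.4]
opening: 0.0136
grip_force: 60.0
```

Request:
{"api": "send_rows", "payload": {
  "targets": [
    [0.0,0,0,-0.0015,0],
    [0.0,0,0,0,0]
  ]
}}

```text
time: 25.5
tool_pos: [0.4671, -0.326, 0.0307]
tool_rot: [3.141, 0.001, 1.327]
contact_force: [-1.8, 0.1, 9.3]
opening: 0.0137
grip_force: 60.0
```

```bash
python3 fit.py 66 2>/dev/null
```

```text
tool [ 0.4671 -0.326   0.0307] 1.327 [-1.8  0.1  9.3]
top rim (array([ 467.7, -320.5]), array([232.2, 132.8]), 75.8) cover (array([ 468.1, -319.6]), array([230.8, 131. ]), 75.8) cover z 62.1
   end -1 z 61.3 13
   side -1 z 62.1 482
   end 1 z 62.1 817
   side 1 z 62.1 492
scene rim (array([ 475.3, -322.4]), array([241.1, 141.3]), 75.7) cover (array([ 477.5, -321.8]), array([235.3, 134. ]), 76.8) cover z 61.6
   end -1 z 61.4 121
   side -1 z 61.6 248
   end 1 z 61.6 258
   side 1 z 61.5 126
```

Request:
{"api": "send_rows", "payload": {
  "targets": [
    [0.0,0,0,-0.0015,0],
    [0.0,0,0,0,0],
    [0.0,0,0,0.002,0],
    [0.15,0,0,0.001,0],
    [0.25,0,0,0,0]
  ]
}}

```text
time: 26.1
tool_pos: [0.4665, -0.3252, 0.0308]
tool_rot: [-3.141, -0.001, 1.327]
contact_force: [0.9, -0.6, -0.3]
opening: 0.0182
grip_force: 0.0
```

Request:
{"api": "send_rows", "payload": {
  "targets": [
    [0.3,0,0,0,0],
    [0.3,0,0,0,0],
    [0.3,0,0,0.015,0],
    [0.3,0,0,0.03,0],
    [0.3,0,0,0.04,0]
  ]
}}

```text
time: 26.6
tool_pos: [0.4655, -0.3246, 0.115]
tool_rot: [-3.137, -0.003, 1.327]
contact_force: [0.3, -0.8, 0.2]
opening: 0.0274
grip_force: 0.0
```

Request:
{"api": "send_rows", "payload": {
  "targets": [
    [0.3,0,0,0.04,0],
    [0.3,0,0.03,0.02,0],
    [0.3,0,0.04,0,0],
    [0.3,0,0.04,0,0],
    [0.3,0,0.04,0,0]
  ]
}}

```text
time: 27.1
tool_pos: [0.4662, -0.1742, 0.176]
tool_rot: [-3.141, -0.001, 1.326]
contact_force: [0.0, 1.0, -1.1]
opening: 0.0276
grip_force: 0.0
```

Request:
{"api": "send_rows", "payload": {
  "targets": [
    [0.3,0,0.04,0,0],
    [0.3,0,0.04,0,0],
    [0.3,0,0.04,0,0],
    [0.3,0,0.04,0,0],
    [0.3,0,0,0,0]
  ]
}}

```text
time: 27.6
tool_pos: [0.4659, -0.0117, 0.176]
tool_rot: [-3.14, -0.001, 1.332]
contact_force: [-0.5, -1.0, -0.5]
opening: 0.0279
grip_force: 0.0
```

```bash
python3 - <<'E' 2>/dev/null
from h import *
o=observe();print(o["tool_pos"],o["contact_force"])
for n in("top","scene"):
    p,d=snap(n);P=pts(n,d);Q=tocase(P)
    cv2.imwrite(f"pics/end_{n}.png",p[:,:,::-1])
    S=lambda m:(np.median(Q[m&(Q[...,2]>40)&(Q[...,2]<80)][:,2]).round(2),(m).sum())
    x,y=Q[...,0],Q[...,1]
    for s in(-1,1):
        print(n,s,"end cover",S((s*x>75)&(s*x<96)&(abs(y)<45)),"end rim",S((s*x>105)&(s*x<111)&(abs(y)<55)),"side cover",S((s*y>28)&(s*y<48)&(abs(x)<90)),"side rim",S((s*y>59)&(s*y<65)&(abs(x)<95)))
    h=cv2.cvtColor(p,cv2.COLOR_RGB2HSV)
    g=(h[...,0]>45)&(h[...,0]<85)&(h[...,1]>100)&(Q[...,2]>95)&(Q[...,2]<125)&(abs(x)<130)&(abs(y)<200);print("cup",cv2.minEnclosingCircle((P[g][:,:2]*1000).astype(np.float32)))
a=cv2.imread("pics/end_top.png");cv2.imwrite("pics/end.png",np.vstack([cv2.resize(a[120:270,150:550],(800,300)),cv2.resize(cv2.imread("pics/end_scene.png")[150:280,130:480],(800,297))]))
E
```

```text
[ 0.46587779 -0.01173142  0.17596483] [-0.539253   -1.04856733 -0.45558812]
top -1 end cover (np.float64(61.38), np.int64(324)) end rim (np.float64(61.33), np.int64(133)) side cover (np.float64(61.76), np.int64(597)) side rim (np.float64(61.59), np.int64(189))
top 1 end cover (np.float64(61.83), np.int64(316)) end rim (np.float64(60.99), np.int64(237)) side cover (np.float64(61.52), np.int64(604)) side rim (np.float64(61.83), np.int64(191))
cup ((591.9658813476562, -314.3479919433594), 39.2403564453125)
scene -1 end cover (np.float64(60.9), np.int64(178)) end rim (np.float64(59.91), np.int64(78)) side cover (np.float64(60.84), np.int64(344)) side rim (np.float64(54.95), np.int64(257))
scene 1 end cover (np.float64(60.72), np.int64(226)) end rim (np.float64(57.84), np.int64(221)) side cover (np.float64(61.17), np.int64(194)) side rim (np.float64(59.9), np.int64(87))
cup ((591.9312744140625, -311.7533874511719), 41.45119094848633)
```

View pics/end.png

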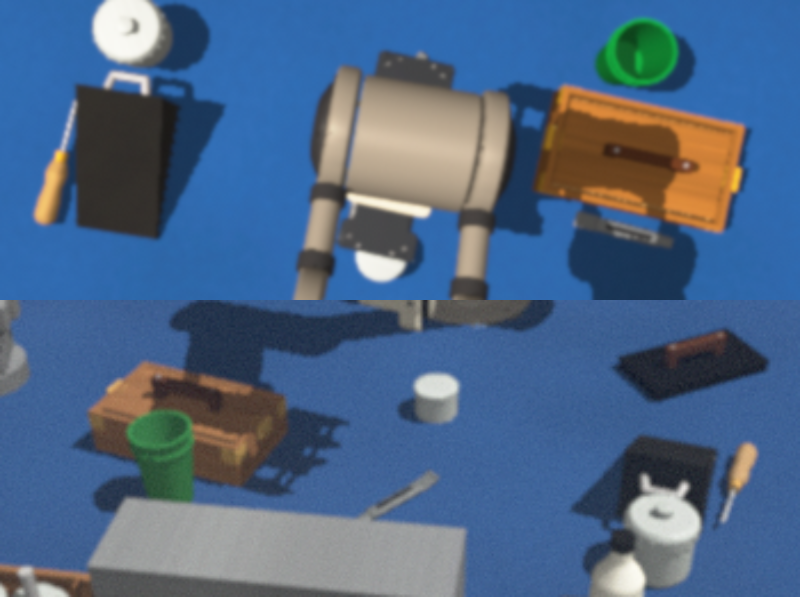

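The picture shows the cover level and flush in the case (top panel 640,155), with z 61.4–61.8 all round against a rim at about 61.5. The cups, levers, tin, pot and awl are where they were, and the arm is clear.

```bash
python3 -c "
from cell import hand_in
print(hand_in())"
```

```text
the job is handed in; nothing more can be done
None
```

The spindle lies level in both rests, the cover is pressed past its catches and flush with the rim, the things around it are where they were, and the job was handed in at about 28 s.

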